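Pack the oiling kit tray

TASK

Pack the oiling kit for a house call: from the front part of the bench, seat the amber vial, the black eye loupe, the black four-pot oil stand and the brass movement holder in the kit tray, each right side up and flat on the floor of the pocket cut to its shape, without tipping the vial or the oil stand over on the way. Leave the cream vial and the silver screw tin standing where they are; they belong to another job.

Things in the scene. Friction and masses are not known exactly. Their poses are not given: they have to be found in the camera images.
- amber_vial_centre (a point): Amber-brown glass vial with a black screw cap, 31 mm in diameter, 54 mm high (glass up to 43 mm, cap 27 mm across above), 30 g, standing loose on the bench. The point is its centre, 27 mm above its underside; z along the vial, up.
- loupe_centre (a point): Black round eye loupe, a flat ring-shaped barrel 54 mm in diameter and 15 mm high, 60 g, lying loose on the bench, lens up. The point is its centre, 7.5 mm above its underside; z up.
- oil_stand_centre (a point): Black oblong oil stand with four round pale-lidded pots: 56 mm along its x, 74 mm along its y, 20 mm high over the lids; the block below is solid and upright-sided up to 13 mm; lids stay shut. 190 g, loose. The point is its centre, 10 mm above its underside; z up. Goes in with its long side along the pocket's long side, either way round.
- holder_centre (a point): Brass movement holder (small two-jaw vice): 46 mm along its x (knob at -x), 34 mm along its y, 19 mm high; two fixed jaw plates along y, 14 mm high, 8 mm thick, at x = -7 and +18 mm. Grasp across y over both jaws' ends (34 mm). 95 g, loose. The point is 9.5 mm above its underside, midway along the 46 mm; z up. Its long side goes along the pocket's long side, either way round.
- cream_vial_centre (a point): Look-alike that stays: clear vial with cream-coloured contents and a black cap, otherwise the same shape and size as the amber vial (31 mm in diameter, 54 mm high). The point is its centre, 27 mm above its underside.
- screw_tin_centre (a point): Look-alike that stays: silver-grey round flat tin with small screws in it, 56 mm in diameter, 15 mm high, about the size of the loupe. The point is its centre, 7.5 mm above its underside.
- pocket_vial (a point): Small round pocket for the amber vial: 42 mm in diameter, 11 mm deep, in its own block. The block's top is 24 mm above the bench. The point is centre of the pocket's floor; z up. The four pocket blocks (pale wood, 98.5 mm square, pockets lined blue) sit two by two, 100 mm apart, in a fixed dark-wood tray (212 mm square, rim 19 mm high), in changing order.
- pocket_loupe (a point): Large round pocket for the loupe: 65 mm in diameter, 5 mm deep, in its own block. The block's top is 24 mm above the bench. The point is centre of the pocket's floor; z up. (Keep clear of the desk lamp: its head hangs about 0.3 m over the black mat, beyond x = 0.65 m, y 0.1 to 0.4 m; and of the 0.26 m high press to the right of the tray.)
- pocket_oil_stand (a point): Large oblong pocket for the oil stand: 67 mm along the point's x, 85 mm along its y, 5 mm deep, in its own block. The block's top is 24 mm above the bench. The point is centre of the pocket's floor; z up.
- pocket_holder (a point): Small oblong pocket for the brass holder: 57 mm along the point's x, 45 mm along its y, 5 mm deep, in its own block. The block's top is 24 mm above the bench. The point is centre of the pocket's floor; z up.

How it is judged:
By the outcome, as a careful person would: the job done as asked, in the order asked, and still so for the second after the job is handed in, with the robot touching nothing.
It also fails if it takes over 99 s, if anything falls off the work surface, if the arm or the gripper's body presses on something with over 40 N, if the wrist force passes 120 N, or if a joint passes its speed limit or range.

ROBOT

A 7-joint arm with a two-finger parallel gripper is mounted at the origin on a cart in front of the work surface, level with it; the furniture and walls round the work are solid. World frame = base frame: x ahead of the robot, y to its left, z up, the work surface at z = 0. Lengths are in m, angles in rad, forces in N, time in s.
With the tool pointing down it reaches from about 0.425 to 0.925 m from the base axis. Payload 6.8 kg.
Tool frame: the origin (TCP) lies on the centre line of the jaws, within the pads' length; the fingertips stand 14 mm ahead of it and the grasp point (between the pads) lies 5 mm behind it (bot.finger_overhang is the distance from the TCP to the fingertips, in m); z points along the fingers, y is the line along which they close (so a half turn about z gives the same grasp; the last joint's range is limited). The gripper opens to 85 mm and grips with 20 to 120 N. Pads are 22 mm wide; open, the fingers measure 114 mm over their backs; the gripper's body (76 mm by 85 mm) begins 54 mm behind the grasp point. The pads swing forward as they close: fully open they stand 13 mm farther back than shut.
Start: joints at [-1.391, 0.477, 0.022, 1.555, -0.011, 1.109, -0.083], TCP at [0.192, 0.647, 0.245] pointing down, gripper open.
Joint ranges: [-2.96, 2.96], [-0.34, 2.1], [-1.41, 1.46], [0.24, 2.44], [-1.37, 4.51], [0.17, 1.92], [-2.96, 2.96]. Speed limits (rad/s): [2.39, 2.39, 3.14, 3.14, 3.14, 3.14, 3.14].

INTERFACE

Orientations are given as a unit quaternion [w, x, y, z].
In Python, from station import bot gives the robot as it stands.
- The arm moves only by the shell command python3 -m inch 'ROWS' [OPENING] [FORCE]. ROWS is JSON, a list of rows, each a list of 4 numbers: the shift along the tool's x, y, z in m, then the turn about the tool's z in degrees. A call has 1 to 12 rows; each row shifts and turns the commanded pose from where the row before left it, along the tool's axes as they then stand; what a row does not reach is not made up. A row lasts 1/10 s, in which the tool goes at most 50 mm and 8.59 degrees, less where a joint would pass 70% of its speed; a pose out of reach is approached as far as the arm can. A call is refused whole if a number of a shift passes 0.05 or a number of a turn 8.59, either way. A call with a gripper value outside its range is refused whole. OPENING is the finger opening in m, from 0 to 0.0854, set as the call begins (- or left out, the last holds). The fingers move at their own pace and stop on an object; FORCE is the grip in N (left out, the last holds). Time passes only in rows, so rows that do not move let the fingers close. It gives the time, the measured TCP pose, the force, the opening and the grip force at its end, in the units of the state.
- bot.get_obs(): the state, without advancing time (a new reading comes with each control period).
- bot.read_camera(name): name is "scene" or "top" or "wrist"; returns a dict with "color" (420x560x3 uint8, red, green, blue), "mtx" (3x3 intrinsics, pixels), "world_from_camera" (4x4, takes a point from camera to world coordinates); the wrist camera has in their place "hand_eye" (4x4, takes a point from camera to tool coordinates, whose origin is the TCP and whose axes are the flange's). Camera axes: x right, y up, looking along -z (the intrinsics and any distortion apply to the point x, -y, -z); pixel columns grow to the right and rows downward; lengths in m; the calibration is good to about 2 mm. A picture is of the moment at which its call begins: read the wrist's pose just before it. There is no depth.
- bot.hand_in(): hands the job in; it is judged then, once.
The state is a dict: "t": time; "q": joint angles; "joint_vel": joint speeds; "joint_torque": joint torques, N m; "eef_pos": TCP position; "tool_rot": TCP orientation; "contact_force": force on the tool from outside, world axes, zero at the start; "torque": the same for the moment, N m; "gripper_width": opening from 0.0 (shut) to 1.0 (fully open); "grasp_force": force on a finger pad.
Only numpy, scipy, OpenCV 4.12 (cv2) and the standard library are available. Lean on these libraries where they do the work, as an engineer would, in place of code of your own. Each camera call takes 0.05 s, during which the arm holds its last target. There are 200 camera calls.

## Working session

There is one attempt and no reset: what is moved stays moved. The work goes in short steps, Python scripts to look and compute and a shell command to move; the robot and the scene stay as the last step left them, time stands still between calls to the robot, and variables do not carry over. Pictures are saved under pics/ and viewed, at most 14 in all, crops included, and the job is handed in when it is done.

```bash
mkdir -p pics; ls
python3 - <<'E'
from station import bot
import cv2,numpy as np
o=bot.get_obs();print(o)
for n in ("scene","top"):
    r=bot.read_camera(n);cv2.imwrite(f"pics/{n}0.png",r["color"][:,:,::-1]);print(n,{k:(v.tolist() if hasattr(v,'tolist') else v) for k,v in r.items() if k!="color"})
    np.savez(f"{n}0.npz",**r)
r=bot.read_camera("wrist");print({k:(np.round(v,4).tolist() if hasattr(v,'tolist') else v) for k,v in r.items() if k!="color"})
E
```

```text
pics
{'t': 0.0, 'q': array([-1.39110981,  0.47777407,  0.02233593,  1.55645529, -0.01148973,
        1.10930164, -0.08311188]), 'joint_vel': array([-1.01338134e-03, -1.84626547e-04, -3.30335982e-05,  1.06977293e-03,
        1.13177055e-03, -1.11226992e-03, -1.75295680e-03]), 'joint_torque': array([-3.84055802e-04, -5.96436954e+01,  1.60756007e+00, -2.81199986e+01,
        1.24858349e-02,  9.02235130e-03, -1.86666426e-05]), 'eef_pos': array([0.19143735, 0.64669109, 0.24434146]), 'tool_rot': array([-5.94455971e-05,  1.43388425e-01,  9.89666075e-01, -9.03130574e-04]), 'contact_force': array([ 0.21311159, -0.01652365,  0.38663956]), 'torque': array([-0.01117232,  0.00330641, -0.05276523]), 'grasp_force': 0.0, 'gripper_width': 0.9978396549789333}
scene {'mtx': [[512.4844900934486, 0.0, 278.0645478594787], [0.0, 512.4844900934486, 204.37143792349454], [0.0, 0.0, 1.0]], 'world_from_camera': [[0.6424958049055045, 0.4966248827757537, -0.5835776439230661, -0.18049037132445436], [-0.766183641921323, 0.42897852141298504, -0.4784768071897602, -0.5604922257222954], [0.01271878653825877, 0.7545469859288407, 0.6561227617562861, 0.8891625286110244], [0.0, 0.0, 0.0, 1.0]]}
top {'mtx': [[514.9247948054705, 0.0, 278.58913575206554], [0.0, 514.9247948054705, 211.87640740887514], [0.0, 0.0, 1.0]], 'world_from_camera': [[0.014906990861200243, 0.9848165448421577, -0.17295708898052709, 0.2698948853085936], [-0.999584016990907, 0.01894899036650335, 0.021742326012005302, 0.03186683813839439], [0.02468956459288532, 0.17256102911504678, 0.9846893503186523, 1.541561319649501], [0.0, 0.0, 0.0, 1.0]]}
{'mtx': [[363.5974, 0.0, 279.2005], [0.0, 363.5974, 218.3064], [0.0, 0.0, 1.0]], 'hand_eye': [[0.0002, 0.9593, 0.2823, 0.0715], [1.0, -0.0004, 0.0007, -0.001], [0.0008, 0.2823, -0.9593, -0.1293], [0.0, 0.0, 0.0, 1.0]]}
```

View pics/top0.png

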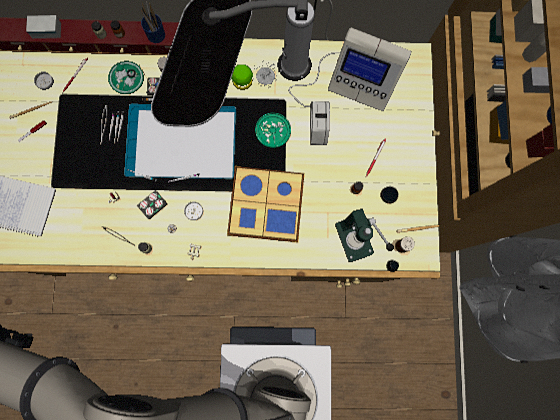

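View pics/scene0.png

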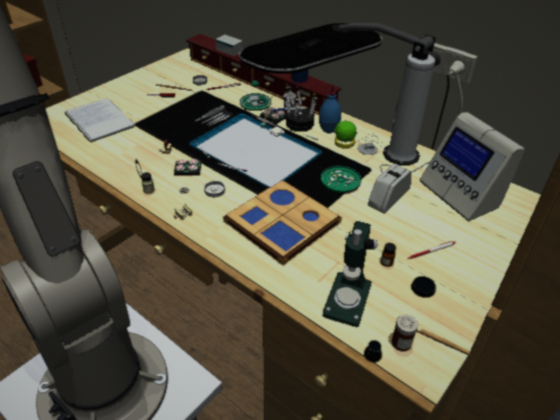

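Run:
```python
import cv2,numpy as np
t=np.load("top0.npz")["color"][:,:,::-1];s=np.load("scene0.npz")["color"][:,:,::-1]
f=lambda im,x,y,w,h,W,H:cv2.resize(im[y:y+h,x:x+w],(W,H),interpolation=cv2.INTER_CUBIC)
a=np.hstack([f(t,90,180,120,90,400,300),f(t,320,170,120,110,400,300)])
b=np.hstack([f(s,120,140,120,90,400,300),f(s,320,230,150,140,400,300)])
cv2.imwrite("pics/crops.png",np.vstack([a,b]))
```

```text
(no output)
```

View pics/crops.png

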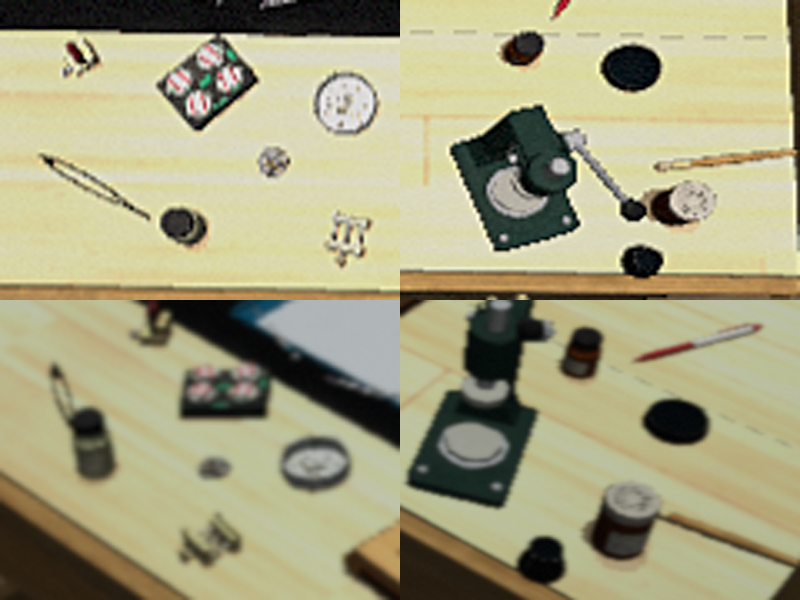

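```bash
cat > h.py <<'E'
import numpy as np,cv2
from scipy.spatial.transform import Rotation as R
def ray(mtx,T,uv,z):
    uv=np.atleast_2d(np.array(uv,float)); d=np.c_[(uv-mtx[:2,2])/[mtx[0,0],mtx[1,1]],np.ones(len(uv))]*[1,-1,-1]
    d=d@T[:3,:3].T; o=T[:3,3]
    return o+d*((z-o[2])/d[:,2])[:,None]
def rot(q): return R.from_quat([q[1],q[2],q[3],q[0]]).as_matrix()
def wrist_T(o,he):
    T=np.eye(4);T[:3,:3]=rot(o["tool_rot"]);T[:3,3]=o["eef_pos"];return T@he
def go(o,p,yaw=None):
    """shift in tool axes to p; turn (deg) so tool y lies along world angle yaw (mod 180)"""
    M=rot(o["tool_rot"]);s=M.T@(np.array(p)-o["eef_pos"])
    t=None
    if yaw is not None:
        v=M.T@[np.cos(yaw),np.sin(yaw),0];t=np.degrees(np.arctan2(v[1],v[0]))-90;t=(t+90)%180-90
    return np.round(s,4),t
def look(tag):
    from station import bot
    o=bot.get_obs();r=bot.read_camera("wrist");T=wrist_T(o,r["hand_eye"])
    cv2.imwrite(f"pics/{tag}.png",r["color"][:,:,::-1]);np.savez(f"{tag}.npz",T=T,mtx=r["mtx"],color=r["color"])
    return o,r["color"],r["mtx"],T
E
python3 - <<'E'
from h import *
from station import bot
print(bot.finger_overhang)
t=np.load("top0.npz");T,m=t["world_from_camera"],t["mtx"]
for n,uv,z in [("stand",(152,204),.018),("tin",(193,210),.01),("cream",(145,248),.03),("holder",(194,251),.01),("amber",(357,187),.03),("loupe",(389,195),.013),
 ("pv",(284.5,188.5),.02),("pl",(251,185),.02),("ps",(281,221),.02),("ph",(247.5,218),.02),("press",(355,235),.1)]:
    print(n,ray(m,T,uv,z)[0].round(3),np.hypot(*ray(m,T,uv,z)[0][:2]).round(3))
s=np.load("scene0.npz");T,m=s["world_from_camera"],s["mtx"]
for n,uv,z in [("stand",(187,167),.018),("holder",(182,212),.01),("amber",(389,256),.027),("loupe",(423,287),.01),("pv",(311,216),.02),("pl",(283,198),.02),("ps",(285,236),.02),("ph",(255,214),.02)]:
    print(n,ray(m,T,uv,z)[0].round(3))
# blue pockets and hue contours in top
c=t["color"].astype(int);mask=((c[...,2]>c[...,0]+50)&(c[...,2]>100)).astype(np.uint8)
cs,_=cv2.findContours(mask,cv2.RETR_EXTERNAL,cv2.CHAIN_APPROX_NONE)
for k in cs:
    if cv2.contourArea(k)>80:
        rc=cv2.minAreaRect(k); w=ray(t["mtx"],t["world_from_camera"],cv2.boxPoints(rc),.022); print(rc,w[:,:2].mean(0).round(4),np.linalg.norm(w[0]-w[1]).round(3),np.linalg.norm(w[2]-w[1]).round(3))
E
```

```text
0.014
stand [0.554 0.378 0.018] 0.671
tin [0.54  0.256 0.01 ] 0.597
cream [0.421 0.388 0.03 ] 0.572
holder [0.416 0.247 0.01 ] 0.484
amber [ 0.616 -0.237  0.03 ] 0.66
loupe [ 0.597 -0.338  0.013] 0.686
pv [ 0.609 -0.019  0.02 ] 0.61
pl [0.618 0.083 0.02 ] 0.624
ps [ 0.51  -0.009  0.02 ] 0.51
ph [0.517 0.091 0.02 ] 0.525
press [ 0.461 -0.217  0.1  ] 0.509
stand [0.55  0.372 0.018]
holder [0.418 0.248 0.01 ]
amber [ 0.615 -0.242  0.027]
loupe [ 0.598 -0.342  0.01 ]
pv [ 0.613 -0.018  0.02 ]
pl [0.621 0.08  0.02 ]
ps [ 0.514 -0.014  0.02 ]
ph [0.526 0.094 0.02 ]
((280.78082275390625, 221.08221435546875), (27.950838088989258, 21.14632797241211), 6.009006023406982) [ 0.5091 -0.0087] 0.064 0.084
((247.3231658935547, 217.59146118164062), (14.466531753540039, 18.11077308654785), 6.34019136428833) [0.5178 0.0914] 0.055 0.043
((284.0, 188.5), (11.0, 12.0), 90.0) [ 0.6089 -0.017 ] 0.036 0.034
((251.0, 185.0), (18.0, 20.0), 90.0) [0.6177 0.0829] 0.061 0.056
((279.47552490234375, 133.35858154296875), (17.71969985961914, 31.735279083251953), 25.70995330810547) [ 0.7826 -0.0008] 0.102 0.055
((136.99099731445312, 139.46530151367188), (21.8129940032959, 72.53614044189453), 3.900493860244751) [0.7542 0.4337] 0.23 0.067
```

```bash
python3 -m inch '[[0,0,-0.005,8.5],[0,0,-0.005,8.5],[0,0,-0.005,8.5],[0,0,-0.005,8.5],[0,0,-0.005,8.5],[0,0,-0.005,8.5],[0,0,-0.005,8.5],[0,0,-0.005,8.5],[0,0,-0.005,8.5],[0,0,-0.005,8.5],[0,0,-0.005,8.5]]' 0.0854 40
cat >> h.py <<'E'
def plan(*pts,o=None):
    from station import bot
    o=dict(o or bot.get_obs());print("at",o["eef_pos"].round(4),"rot",np.degrees(np.arctan2(*rot(o["tool_rot"])[[1,0],1])).round(1),"q1,q7",o["q"][[0,6]].round(2))
    for p in pts:
        s,_=go(o,p);n=int(np.ceil(np.abs(s).max()/.05));print(p,"shift",s,n,"rows of",(s/n).round(4));o["eef_pos"]=np.array(p)
E
python3 -c "
from h import *
plan((.5,.3,.3),(.6,.0,.3),(.64,-.21,.29))"
```

```text
t: 1.25
eef_pos: [0.1914, 0.6471, 0.3001]
tool_rot: [0.0, 0.821, 0.571, -0.0]
contact_force: [-0.3, 0.5, 0.1]
gripper_width: 1.0
grasp_force: 0.0
at [0.1914 0.6471 0.3001] rot -20.3 q1,q7 [-1.64 -1.59]
(0.5, 0.3, 0.3) shift [-2.182e-01  4.099e-01  3.000e-04] 9 rows of [-0.0242  0.0455  0.    ]
(0.6, 0.0, 0.3) shift [-2.466e-01  1.980e-01  2.000e-04] 5 rows of [-0.0493  0.0396  0.    ]
(0.64, -0.21, 0.29) shift [-0.183   0.1105  0.0101] 4 rows of [-0.0458  0.0276  0.0025]
```

```bash
python3 -m inch '[[-0.022,0.041,0,0],[-0.022,0.041,0,0],[-0.022,0.041,0,0],[-0.022,0.041,0,0],[-0.022,0.041,0,0],[-0.022,0.041,0,0],[-0.022,0.041,0,0],[-0.022,0.041,0,0],[-0.022,0.041,0,0],[-0.022,0.041,0,0]]'
python3 -m inch '[[-0.035,0.028,0,0],[-0.035,0.028,0,0],[-0.035,0.028,0,0],[-0.035,0.028,0,0],[-0.035,0.028,0,0],[-0.035,0.028,0,0],[-0.035,0.028,0,0],[0,0,0,0]]'
python3 - <<'E'
from h import *
plan((.64,-.15,.29))
look("w1")
E
```

```text
t: 2.25
eef_pos: [0.5025, 0.2988, 0.3003]
tool_rot: [-0.0, 0.819, 0.574, -0.0]
contact_force: [0.7, -0.1, 0.2]
gripper_width: 0.996
grasp_force: 0.0
t: 3.05
eef_pos: [0.6026, -0.0053, 0.3007]
tool_rot: [0.002, 0.822, 0.569, -0.001]
contact_force: [-0.9, -0.2, 0.4]
gripper_width: 1.004
grasp_force: 0.0
at [ 0.6026 -0.0053  0.3007] rot -20.6 q1,q7 [-0.6  -0.23]
(0.64, -0.15, 0.29) shift [-0.1223  0.0859  0.0113] 3 rows of [-0.0408  0.0286  0.0038]
```

View pics/w1.png

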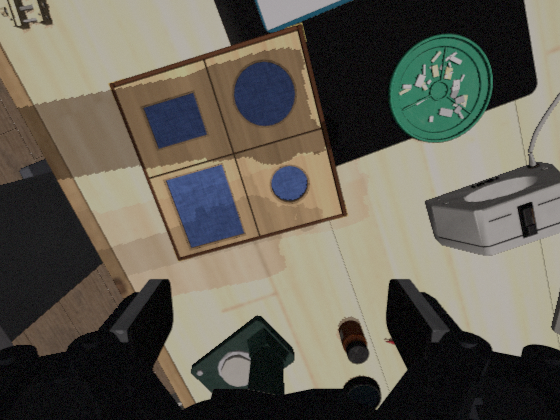

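The picture shows all four pockets: holder at (175,120), loupe (265,93), stand (205,205) and vial (290,183). The amber vial is at (353,340), and the loupe is partly in view at (362,390). I'll measure the pockets and the vial.

Run:
```python
from h import *
d=np.load("w1.npz");c=d["color"].astype(int);T,m=d["T"],d["mtx"]
mask=((c[...,2]>c[...,0]+30)&(c[...,2]>60)).astype(np.uint8)
cs,_=cv2.findContours(mask,cv2.RETR_EXTERNAL,cv2.CHAIN_APPROX_NONE)
for k in cs:
    if cv2.contourArea(k)>300:
        w=ray(m,T,k[:,0,:],.024)[:,:2].astype(np.float32); rc=cv2.minAreaRect(w*1000);print(np.round(rc[0],1),np.round(rc[1],1),round(rc[2],1),"px",k[:,0].mean(0).round())
# vial glass cap
for uv,z in [((357,353),.054),((349,322),.01),((353,340),.027)]: print(uv,ray(m,T,uv,z).round(4))
# dark+brown region near vial
reg=c[300:380,320:385].sum(2);print((reg<220).sum())
ys,xs=np.nonzero(reg<220);print(xs.min()+320,xs.max()+320,ys.min()+300,ys.max()+300)
```

```text
[611.3 -17. ] [37.9 38.6] 69.4 px [289. 183.]
[511.4  -9.8] [83.3 65.2] 85.4 px [205. 205.]
[519.7  89.7] [43.2 54.4] 85.3 px [175. 120.]
[619.3  81.8] [62.  61.5] 69.4 px [264.  93.]
[795.3  20.2] [106.7 106. ] 27.8 px [441.  88.]
(357, 353) [[ 0.6176 -0.237   0.054 ]]
(349, 322) [[ 0.6206 -0.2223  0.01  ]]
(353, 340) [[ 0.6178 -0.2378  0.027 ]]
968
338 372 320 379
```

Run:
```python
from h import *
t=np.load("top0.npz");s=np.load("scene0.npz");w=np.load("w1.npz")
for z in (.1,.18,.26):
    print(z,"top head",ray(t["mtx"],t["world_from_camera"],[(340,215),(365,208),(372,222),(380,218),(392,241)],z)[:,:2].round(3).tolist())
    print("  scene",ray(s["mtx"],s["world_from_camera"],[(347,226),(368,226),(348,262),(376,244)],z)[:,:2].round(3).tolist())
    print("  wrist",ray(w["mtx"],w["T"],[(258,317),(293,350),(250,345),(285,395)],z)[:,:2].round(3).tolist())
plan((.6165,-.238,.3),(.6165,-.238,.16))
```

```text
0.1 top head [[0.517, -0.175], [0.539, -0.247], [0.499, -0.266], [0.511, -0.289], [0.446, -0.322]]
  scene [[0.566, -0.15], [0.597, -0.185], [0.476, -0.213], [0.56, -0.229]]
  wrist [[0.536, -0.123], [0.556, -0.173], [0.516, -0.151], [0.528, -0.224]]
0.18 top head [[0.504, -0.164], [0.524, -0.231], [0.486, -0.25], [0.498, -0.272], [0.436, -0.303]]
  scene [[0.49, -0.191], [0.518, -0.223], [0.41, -0.248], [0.485, -0.263]]
  wrist [[0.558, -0.078], [0.574, -0.116], [0.543, -0.099], [0.552, -0.155]]
0.26 top head [[0.49, -0.152], [0.509, -0.216], [0.474, -0.233], [0.484, -0.254], [0.426, -0.283]]
  scene [[0.415, -0.233], [0.439, -0.261], [0.343, -0.283], [0.41, -0.296]]
  wrist [[0.581, -0.033], [0.591, -0.059], [0.57, -0.048], [0.576, -0.086]]
at [ 0.6022 -0.0013  0.3003] rot -20.4 q1,q7 [-0.61 -0.24]
(0.6165, -0.238, 0.3) shift [-0.2169  0.0959  0.0007] 5 rows of [-0.0434  0.0192  0.0001]
(0.6165, -0.238, 0.16) shift [ 2.0e-04 -1.0e-04  1.4e-01] 3 rows of [ 0.0001 -0.      0.0467]
```

```bash
python3 -m inch '[[-0.036,0.016,0,0],[-0.036,0.016,0,0],[-0.036,0.016,0,0],[-0.036,0.016,0,0],[-0.036,0.016,0,0],[-0.037,0.016,0,0],[0,0,0.03,0],[0,0,0.04,0],[0,0,0.04,0],[0,0,0.03,0],[0,0,0,0]]'
python3 - <<'E'
from h import *
from station import bot
o,c,m,T=look("w2")
s=bot.read_camera("scene")["color"][:,:,::-1]
cv2.imwrite("pics/s2.png",np.hstack([cv2.resize(c[:,:,::-1],(400,300)),cv2.resize(s[100:400,160:560],(400,300))]))
plan((.6165,-.238,.16))
E
```

```text
t: 4.2
eef_pos: [0.6158, -0.2302, 0.1554]
tool_rot: [-0.004, 0.818, 0.575, -0.002]
contact_force: [-0.7, 0.5, 0.3]
gripper_width: 0.995
grasp_force: 0.0
at [ 0.6186 -0.2326  0.1606] rot -19.9 q1,q7 [-0.16  0.26]
(0.6165, -0.238, 0.16) shift [-0.0058 -0.0001  0.0006] 1 rows of [-0.0058 -0.0001  0.0006]
```

View pics/s2.png

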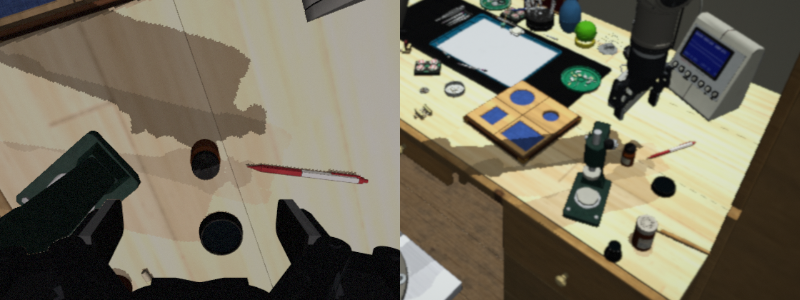

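The wrist view shows the vial at about (287,221) full scale, the loupe at (309,325), and the left finger near the press base. The arm is clear of the press.

Run:
```python
from h import *
o,c,m,T=look("w3")
c=c.astype(int);v=c.max(2)
print(o["eef_pos"].round(4))
def blob(mask,near,zs):
    n,l,st,ce=cv2.connectedComponentsWithStats(mask.astype(np.uint8))
    i=min((i for i in range(1,n) if 150<st[i,4]<9000),key=lambda i:np.hypot(*(ce[i]-near)))
    k=max(cv2.findContours((l==i).astype(np.uint8),cv2.RETR_EXTERNAL,cv2.CHAIN_APPROX_NONE)[0],key=len)[:,0]
    print(st[i],ce[i].round(1))
    for z in zs:
        w=ray(m,T,k,z)[:,:2].astype(np.float32)*1000;print(z,np.round(cv2.minEnclosingCircle(w),1).tolist() if 0 else cv2.minEnclosingCircle(w))
blob(v<45,(287,225),(.054,))
blob((v<110)&((c[...,0]-c[...,2]>15)|(v<45)),(287,221),(.027,.043))
blob(v<45,(309,325),(.015,.008))
```

```text
[ 0.6186 -0.2326  0.1606]
[ 261  192   40   55 1662] [280.5 219.7]
0.054 ((619.7802734375, -232.7320098876953), 19.17841339111328)
[338 225  77  13 395] [375.3 230. ]
0.027 ((682.4388427734375, -274.10601806640625), 29.609167098999023)
0.043 ((680.0390625, -267.5437927246094), 27.807022094726562)
[ 274  292   59   59 2792] [303.3 321.4]
0.015 ((603.8173217773438, -337.19287109375), 28.667198181152344)
0.008 ((602.8193969726562, -341.54510498046875), 29.397184371948242)
```

Run:
```python
from h import *
d=np.load("w3.npz");m,T=d["mtx"],d["T"]
print(T[:3,3].round(3))
p=ray(m,T,[(281,227.5)],.054)[0];print(p)
w=ray(m,T,[(281,192)],.0)[0];print(w)
plan((p[0],p[1],.035))
```

```text
[ 0.643 -0.166  0.29 ]
[ 0.61819787 -0.23817183  0.054     ]
[ 0.62280869 -0.22608237  0.        ]
at [ 0.6192 -0.2333  0.1619] rot -19.9 q1,q7 [-0.16  0.26]
(np.float64(0.6181978736043643), np.float64(-0.2381718286664568), 0.035) shift [-0.0049  0.0004  0.1269] 3 rows of [-0.0016  0.0001  0.0423]
```

```bash
python3 -m inch '[[-0.003,0,0.03,0],[-0.003,0,0.03,0],[0,0,0.03,0],[0,0,0.025,0],[0,0,0.017,0],[0,0,0,0],[0,0,0,0]]'
python3 -m inch '[[0,0,0,0],[0,0,0,0],[0,0,0,0],[0,0,0,0],[0,0,0,0],[0,0,0,0],[0,0,0,0],[0,0,0,0]]' 0.01 30
```

```text
t: 5.05
eef_pos: [0.6172, -0.2398, 0.0298]
tool_rot: [0.001, 0.819, 0.574, 0.001]
contact_force: [1.1, -1.0, 0.8]
gripper_width: 0.999
grasp_force: 0.0
t: 5.85
eef_pos: [0.6165, -0.2394, 0.029]
tool_rot: [0.0, 0.819, 0.574, 0.0]
contact_force: [-2.1, 1.9, 6.2]
gripper_width: 0.348
grasp_force: 29.6
```

```bash
python3 -m inch '[[0,0,-0.02,0],[0,0,-0.03,0],[0,0,-0.03,0],[0,0,0,0],[0,0,0,0]]'
python3 -c "
from h import *
plan((.6105,-.017,.109))"
```

```text
t: 6.35
eef_pos: [0.6163, -0.2392, 0.1086]
tool_rot: [0.0, 0.819, 0.574, 0.0]
contact_force: [-1.0, 0.5, -1.5]
gripper_width: 0.352
grasp_force: 30.0
at [ 0.6163 -0.2392  0.1086] rot -20.0 q1,q7 [-0.12  0.3 ]
(0.6105, -0.017, 0.109) shift [ 0.2068 -0.0814 -0.0004] 5 rows of [ 0.0414 -0.0163 -0.0001]
```

```bash
python3 -m inch '[[0.02,-0.008,0,0],[0.033,-0.013,0,0],[0.033,-0.013,0,0],[0.033,-0.013,0,0],[0.033,-0.013,0,0],[0.03,-0.012,0,0],[0.015,-0.006,0,0],[0.01,-0.003,0,0],[0,0,0,0],[0,0,0,0],[0,0,0,0]]'
python3 - <<'E'
from h import *
look("w4")
plan((.6105,-.017,.075),(.6105,-.017,.043))
E
```

```text
t: 7.45
eef_pos: [0.6107, -0.0194, 0.1084]
tool_rot: [0.0, 0.82, 0.572, -0.0]
contact_force: [-0.1, -0.9, -0.0]
gripper_width: 0.346
grasp_force: 30.0
at [ 0.6107 -0.0191  0.1084] rot -20.1 q1,q7 [-0.5  -0.03]
(0.6105, -0.017, 0.075) shift [ 0.0019 -0.0009  0.0334] 1 rows of [ 0.0019 -0.0009  0.0334]
(0.6105, -0.017, 0.043) shift [ 0.    -0.     0.032] 1 rows of [ 0.    -0.     0.032]
```

View pics/w4.png

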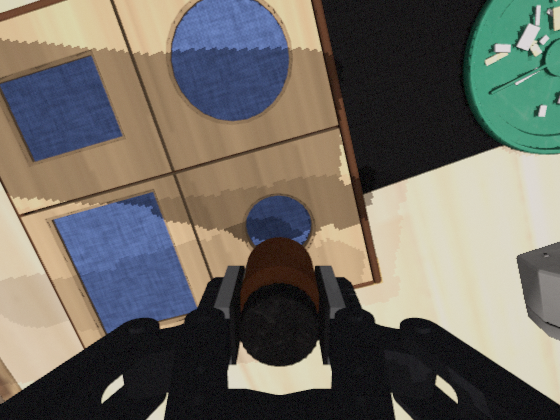

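Run:
```python
from h import *
d=np.load("w4.npz");m,T=d["mtx"],d["T"]
e=ray(m,T,[(279.5,193.5),(246,226),(313,226)],.024);print(e.round(4))
a=np.radians(70);print(e[0,:2]-.021*np.array([np.cos(a),np.sin(a)]), (e[1]+e[2])/2)
```

```text
[[ 0.6192  0.0022  0.024 ]
 [ 0.5928 -0.0099  0.024 ]
 [ 0.6316 -0.0242  0.024 ]]
[ 0.61204419 -0.01756716] [ 0.61217994 -0.01706343  0.024     ]
```

```bash
python3 -m inch '[[0.002,0.001,0.02,0],[0,0,0.02,0],[0,0,0.013,0],[0,0,0.008,0],[0,0,0.004,0],[0,0,0,0],[0,0,0,0],[0,0,0,0]]'
```

```text
t: 8.3
eef_pos: [0.6129, -0.0155, 0.044]
tool_rot: [0.0, 0.819, 0.574, 0.001]
contact_force: [-0.3, -1.0, -0.2]
gripper_width: 0.342
grasp_force: 30.0
```

```bash
python3 -m inch '[[0,0,0.001,0],[0,0,0,0],[0,0,0,0]]'; python3 -m inch '[[-0.001,0,0.001,0],[0,0,0,0],[0,0,0,0]]'
```

```text
t: 8.6
eef_pos: [0.6124, -0.0155, 0.0424]
tool_rot: [0.0, 0.819, 0.574, 0.0]
contact_force: [-0.1, -0.6, -0.6]
gripper_width: 0.347
grasp_force: 30.0
t: 8.9
eef_pos: [0.6124, -0.0158, 0.042]
tool_rot: [-0.0, 0.819, 0.574, 0.001]
contact_force: [-0.9, 1.8, 5.2]
gripper_width: 0.346
grasp_force: 30.5
```

```bash
python3 -m inch '[[0,0,0,0],[0,0,0,0],[0,0,0,0],[0,0,0,0]]' 0.06; python3 -m inch '[[0,0,-0.02,0],[0,0,-0.04,0],[0,0,-0.04,0],[0,0,-0.04,0],[0,0,0,0]]' 0.0854
python3 - <<'E'
from h import *
look("w5")
plan((.6035,-.3385,.182),(.6035,-.3385,.15))
E
```

```text
t: 9.3
eef_pos: [0.6119, -0.0165, 0.0411]
tool_rot: [-0.0, 0.819, 0.574, -0.0]
contact_force: [-0.5, -0.2, -0.5]
gripper_width: 0.702
grasp_force: 0.0
t: 9.8
eef_pos: [0.6153, -0.0173, 0.1868]
tool_rot: [0.002, 0.819, 0.573, 0.004]
contact_force: [0.1, -0.1, 0.8]
gripper_width: 1.001
grasp_force: 0.0
at [ 0.6138 -0.0168  0.1841] rot -20.0 q1,q7 [-0.56 -0.09]
(0.6035, -0.3385, 0.182) shift [-0.3059  0.1004  0.0018] 7 rows of [-0.0437  0.0143  0.0003]
(0.6035, -0.3385, 0.15) shift [-0.0001 -0.0002  0.032 ] 1 rows of [-0.0001 -0.0002  0.032 ]
```

View pics/w5.png

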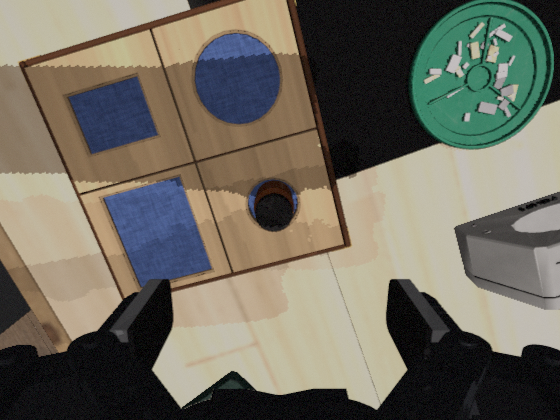

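```bash
python3 -c "
from h import *
plan((.635,-.18,.18),(.6035,-.3385,.16))"
```

```text
at [ 0.6138 -0.0168  0.1841] rot -20.0 q1,q7 [-0.56 -0.09]
(0.635, -0.18, 0.18) shift [-0.1462  0.0758  0.0041] 3 rows of [-0.0487  0.0253  0.0014]
(0.6035, -0.3385, 0.16) shift [-0.1598  0.0245  0.0197] 4 rows of [-0.04    0.0061  0.0049]
```

```bash
python3 -m inch '[[-0.036,0.019,0.001,0],[-0.037,0.019,0.001,0],[-0.037,0.019,0.001,0],[-0.036,0.019,0.001,0],[-0.04,0.006,0.005,0],[-0.04,0.006,0.005,0],[-0.04,0.006,0.005,0],[-0.03,0.005,0.005,0],[-0.01,0.001,0,0],[0,0,0,0],[0,0,0,0],[0,0,0,0]]'
python3 - <<'E'
from h import *
o,c,m,T=look("w6");v=c.max(2)
print(o["eef_pos"].round(4))
n,l,st,ce=cv2.connectedComponentsWithStats((v<50).astype(np.uint8))
for i in range(1,n):
    if 800<st[i,4]<9000:
        k=max(cv2.findContours((l==i).astype(np.uint8),cv2.RETR_EXTERNAL,cv2.CHAIN_APPROX_NONE)[0],key=len)[:,0]
        for z in (.0075,):
            (x,y),r=cv2.minEnclosingCircle(ray(m,T,k,z)[:,:2].astype(np.float32)*1000);print(st[i],ce[i].round(1),x,y,r)
            if 24<r<34: plan((x/1e3,y/1e3,.02),o=o)
E
```

```text
t: 11.05
eef_pos: [0.6025, -0.3357, 0.1569]
tool_rot: [-0.001, 0.818, 0.575, 0.0]
contact_force: [-1.1, 0.2, -0.1]
gripper_width: 1.002
grasp_force: 0.0
[ 0.6025 -0.3357  0.1569]
[ 248  178   66   67 3522] [280.7 210.7] 601.9392700195312 -341.53436279296875 27.61843490600586
at [ 0.6025 -0.3357  0.1569] rot -19.8 q1,q7 [0.01 0.43]
(0.6019392700195313, -0.3415343627929687, 0.02) shift [-0.0059  0.0015  0.1369] 3 rows of [-0.002   0.0005  0.0456]
[   9  278   60   52 2018] [ 38.9 303. ] 377.78338623046875 -348.6890563964844 30.350942611694336
at [ 0.6025 -0.3357  0.1569] rot -19.8 q1,q7 [0.01 0.43]
(0.37778338623046875, -0.3486890563964844, 0.02) shift [-0.0886 -0.2069  0.1368] 5 rows of [-0.0177 -0.0414  0.0274]
```

```bash
python3 -m inch '[[-0.003,0.001,0.03,0],[-0.003,0.001,0.03,0],[0,0,0.035,0],[0,0,0.03,0],[0,0,0.017,0],[0,0,0,0],[0,0,0,0],[0,0,0,0]]'
python3 -m inch '[[0,0,0,0],[0,0,0,0],[0,0,0,0],[0,0,0,0],[0,0,0,0],[0,0,0,0]]' 0.03 40
python3 -c "
from h import *
look('w7');plan((.6,-.341,.1))"
```

```text
t: 11.9
eef_pos: [0.6025, -0.3452, 0.0173]
tool_rot: [0.001, 0.819, 0.574, 0.001]
contact_force: [0.5, -0.2, 0.2]
gripper_width: 1.003
grasp_force: 0.0
t: 12.5
eef_pos: [0.6019, -0.3448, 0.0167]
tool_rot: [0.001, 0.819, 0.574, 0.001]
contact_force: [-1.9, 1.3, 6.1]
gripper_width: 0.581
grasp_force: 40.5
at [ 0.6018 -0.3448  0.0166] rot -20.0 q1,q7 [0.09 0.51]
(0.6, -0.341, 0.1) shift [ 0.003  -0.0029 -0.0834] 2 rows of [ 0.0015 -0.0014 -0.0417]
```

View pics/w7.png

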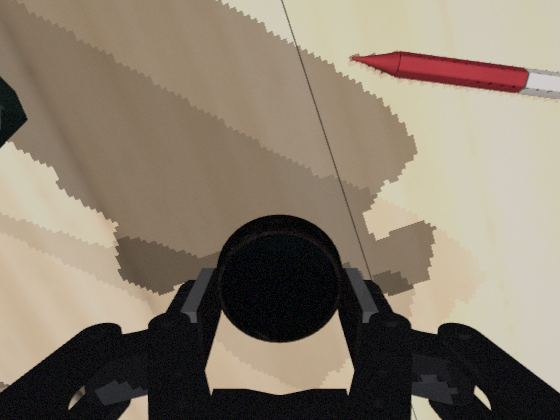

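```bash
python3 -m inch '[[0,0,-0.01,0],[0,0,-0.02,0],[0,0,-0.03,0],[0,0,-0.03,0],[0,0,-0.03,0],[0,0,0,0],[0,0,0,0]]'
python3 -c "
from h import *
plan((.635,-.18,.14),(.6195,.082,.14))"
```

```text
t: 13.25
eef_pos: [0.6017, -0.3449, 0.1372]
tool_rot: [0.001, 0.819, 0.574, 0.001]
contact_force: [-0.5, -0.1, -0.3]
gripper_width: 0.58
grasp_force: 41.1
at [ 0.6017 -0.3449  0.1372] rot -20.0 q1,q7 [0.03 0.45]
(0.635, -0.18, 0.14) shift [ 0.1663 -0.025  -0.0029] 4 rows of [ 0.0416 -0.0062 -0.0007]
(0.6195, 0.082, 0.14) shift [ 0.2409 -0.1042 -0.0003] 5 rows of [ 0.0482 -0.0208 -0.0001]
```

```bash
python3 -m inch '[[0.02,-0.003,0,0],[0.04,-0.006,0,0],[0.04,-0.006,0,0],[0.04,-0.006,0,0],[0.027,-0.004,0,0],[0.04,-0.017,0,0],[0.04,-0.018,0,0],[0.04,-0.017,0,0],[0.04,-0.017,0,0],[0.04,-0.017,0,0],[0.03,-0.013,0,0],[0.01,-0.004,0,0]]'
python3 -m inch '[[0,0,0,0],[0,0,0,0],[0,0,0,0]]'
python3 - <<'E'
from h import *
o,c,m,T=look("w8");plan((.6195,.082,.14))
c=c.astype(int);mk=((c[...,2]>c[...,0]+25)&(c[...,2]>50)).astype(np.uint8)
for k in cv2.findContours(mk,cv2.RETR_EXTERNAL,cv2.CHAIN_APPROX_NONE)[0]:
    if cv2.contourArea(k)>300: print(cv2.boundingRect(k))
E
```

```text
t: 14.45
eef_pos: [0.6187, 0.0873, 0.1339]
tool_rot: [-0.002, 0.817, 0.576, -0.001]
contact_force: [0.4, 0.9, -0.9]
gripper_width: 0.581
grasp_force: 41.1
t: 14.75
eef_pos: [0.62, 0.0789, 0.1353]
tool_rot: [0.0, 0.82, 0.572, -0.0]
contact_force: [-1.1, -0.0, -0.7]
gripper_width: 0.58
grasp_force: 41.1
at [0.6201 0.079  0.1354] rot -20.2 q1,q7 [-0.68 -0.2 ]
(0.6195, 0.082, 0.14) shift [ 0.0026 -0.0016 -0.0046] 1 rows of [ 0.0026 -0.0016 -0.0046]
(205, 329, 35, 66)
(93, 212, 95, 74)
(230, 168, 93, 63)
(465, 125, 95, 151)
(237, 0, 323, 121)
```

View pics/w8.png

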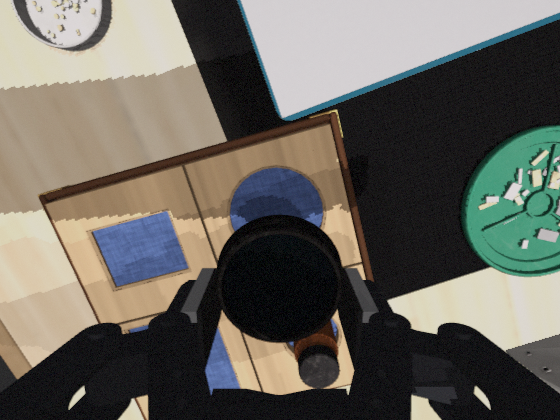

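Run:
```python
from h import *
d=np.load("w8.npz");m,T=d["mtx"],d["T"]
e=ray(m,T,[(277,166),(229.5,213),(324,211)],.024);a=np.radians(69.8)
print(e.round(4),e[0,:2]-.0325*np.array([np.cos(a),np.sin(a)]),(e[1]+e[2])/2,np.linalg.norm(e[1]-e[2]))
w=np.load("w7.npz");c=w["color"].max(2)
# loupe top ring in w7: far bottom rim edge & lateral edges at top z=.015
g=ray(w["mtx"],w["T"],[(280,214)],.0)[0];print("far bottom",g, g[:2]-.027*np.array([np.cos(a),np.sin(a)]))
g=ray(w["mtx"],w["T"],[(280,342)],.015)[0];print("near top",g, g[:2]+.027*np.array([np.cos(a),np.sin(a)]))
```

```text
[[0.6314 0.1127 0.024 ]
 [0.5896 0.0937 0.024 ]
 [0.651  0.0726 0.024 ]] [0.62017341 0.08222918] [0.62026656 0.08317292 0.024     ] 0.0648766910242038
far bottom [ 0.61262888 -0.31734138  0.        ] [ 0.60330583 -0.34268069]
near top [ 0.59508505 -0.36551259  0.015     ] [ 0.6044081  -0.34017328]
```

```bash
python3 -m inch '[[0,-0.001,0.02,0],[0,0,0.03,0],[0,0,0.025,0],[0,0,0.015,0],[0,0,0.007,0],[0,0,0,0],[0,0,0,0],[0,0,0,0]]'; python3 -m inch '[[0,0,0.001,0],[0,0,0,0],[0,0,0,0]]'
```

```text
t: 15.6
eef_pos: [0.62, 0.082, 0.0395]
tool_rot: [0.0, 0.819, 0.574, 0.001]
contact_force: [0.3, 0.2, -0.1]
gripper_width: 0.581
grasp_force: 41.1
t: 15.9
eef_pos: [0.6192, 0.0822, 0.0376]
tool_rot: [0.0, 0.819, 0.574, 0.0]
contact_force: [-0.6, 0.4, -1.3]
gripper_width: 0.583
grasp_force: 41.1
```

```bash
python3 -m inch '[[-0.003,0.001,0.001,0],[0,0,0,0],[0,0,0,0]]';python3 -m inch '[[0,0,0.001,0],[0,0,0,0],[0,0,0,0]]'
```

```text
t: 16.2
eef_pos: [0.619, 0.0786, 0.0362]
tool_rot: [-0.0, 0.819, 0.573, -0.0]
contact_force: [0.2, -0.2, -0.7]
gripper_width: 0.58
grasp_force: 41.1
t: 16.5
eef_pos: [0.6191, 0.0788, 0.0357]
tool_rot: [-0.0, 0.819, 0.574, 0.0]
contact_force: [-2.2, 0.5, 4.5]
gripper_width: 0.582
grasp_force: 42.0
```

Contact at the expected height, so release and inspect.

```bash
python3 -m inch '[[0,0,0,0],[0,0,0,0],[0,0,0,0],[0,0,-0.02,0],[0,0,-0.04,0],[0,0,-0.04,0],[0,0,-0.04,0],[0,0,0,0],[0,0,0,0]]' 0.0854
python3 - <<'E'
from h import *
o,c,m,T=look("w9");plan((.53,.33,.19),(.552,.375,.19))
E
```

```text
t: 17.4
eef_pos: [0.6194, 0.0791, 0.1761]
tool_rot: [0.0, 0.819, 0.574, 0.001]
contact_force: [-0.5, -0.3, -0.7]
gripper_width: 1.001
grasp_force: 0.0
at [0.6186 0.0792 0.1748] rot -20.0 q1,q7 [-0.71 -0.22]
(0.53, 0.33, 0.19) shift [ 0.2055 -0.1689 -0.0151] 5 rows of [ 0.0411 -0.0338 -0.003 ]
(0.552, 0.375, 0.19) shift [ 0.0498  0.0053 -0.    ] 1 rows of [ 0.0498  0.0053 -0.    ]
```

View pics/w9.png

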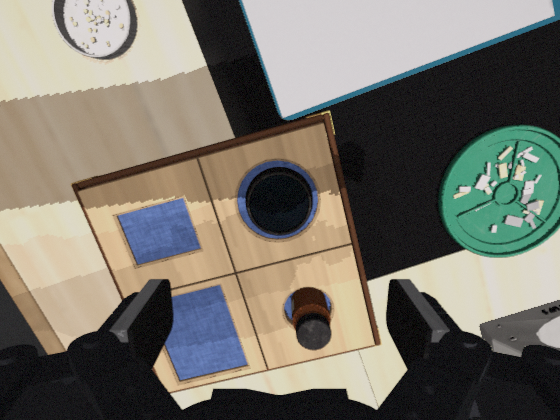

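```bash
python3 -m inch '[[0.034,-0.028,-0.002,0],[0.034,-0.028,-0.002,0],[0.034,-0.028,-0.002,0],[0.034,-0.028,-0.002,0],[0.034,-0.028,-0.002,0],[0.034,-0.029,-0.002,0],[0.025,0.003,0,0],[0.02,0.002,0,0],[0,0,0,0]]'
python3 -m inch '[[0,0,0,-7.8],[0,0,0,-7.8],[0,0,0,-7.8],[0,0,0,-7.8],[0,0,0,-7.8],[0,0,0,-7.8],[0,0,0,0],[0,0,0,0],[0,0,0,0]]'
python3 - <<'E'
from h import *
o,c,m,T=look("w10");plan((.552,.375,.19))
E
```

```text
t: 18.35
eef_pos: [0.549, 0.3719, 0.1849]
tool_rot: [-0.0, 0.818, 0.575, -0.001]
contact_force: [-0.8, 0.2, -0.7]
gripper_width: 0.999
grasp_force: 0.0
t: 19.25
eef_pos: [0.5498, 0.3683, 0.1868]
tool_rot: [-0.0, 0.525, 0.851, -0.001]
contact_force: [0.6, 0.0, 0.6]
gripper_width: 1.0
grasp_force: 0.0
at [0.5499 0.3686 0.1869] rot 26.7 q1,q7 [-1.    0.01]
(0.552, 0.375, 0.19) shift [ 0.0048  0.0048 -0.0031] 1 rows of [ 0.0048  0.0048 -0.0031]
```

View pics/w10.png

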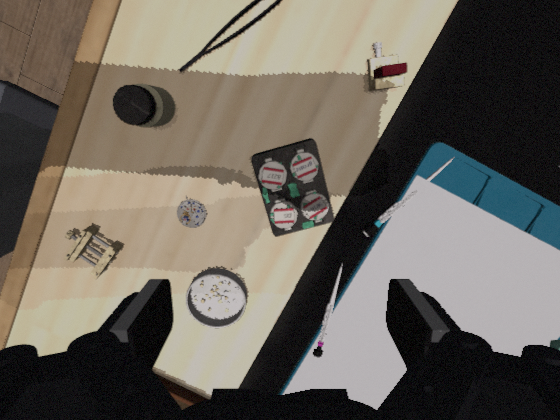

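```bash
cat >> h.py <<'E'
def rect(f,box,thr,z,fill=True):
    d=np.load(f);c=d["color"].max(2);x0,y0,x1,y1=box
    mk=np.zeros(c.shape,np.uint8);mk[y0:y1,x0:x1]=(c[y0:y1,x0:x1]<thr)
    n,l,st,ce=cv2.connectedComponentsWithStats(mk);i=1+np.argmax(st[1:,4])
    k=cv2.convexHull(np.argwhere(l==i)[:,::-1].astype(np.int32))[:,0]
    w=ray(d["mtx"],d["T"],k,z)[:,:2].astype(np.float32)*1000
    rc=cv2.minAreaRect(w);b=cv2.boxPoints(rc);print(z,np.round(rc[0],1),[(np.linalg.norm(b[j]-b[j+1]).round(1),np.degrees(np.arctan2(*(b[j+1]-b[j])[::-1])).round(1)) for j in (0,1)],st[i])
E
python3 - <<'E'
from h import *
for t in (55,75): rect("w10.npz",(235,125,350,250),t,.013)
c=np.load("w10.npz")["color"]; print([c[y,x].tolist() for x,y in [(255,160),(240,180),(345,180),(280,245),(320,235)]])
d=np.load("w10.npz");print(ray(d["mtx"],d["T"],[(97,250)],.01))
E
```

```text
0.013 [550.4 386.1] [(np.float32(57.4), np.float32(-47.6)), (np.float32(54.4), np.float32(42.4))] [ 252  139   78   81 1875]
0.013 [572.3 375. ] [(np.float32(103.5), np.float32(-47.6)), (np.float32(72.6), np.float32(42.4))] [ 251  138   99  112 3575]
[[49, 45, 47], [109, 95, 80], [135, 120, 101], [192, 174, 148], [193, 182, 160]]
[[0.42444233 0.25018392 0.01      ]]
```

Run:
```python
from h import *
rect("w10.npz",(235,125,333,240),75,.013);rect("w10.npz",(235,125,333,240),85,.013)
d=np.load("w10.npz")
w=ray(d["mtx"],d["T"],[(251,154),(314,139),(332,224),(275,237)],.013)[:,:2]*1e3
print(w.round(1),w.mean(0),[np.linalg.norm(w[i]-w[i-1]) for i in range(4)])
im=d["color"][120:260,220:360,::-1];cv2.imwrite("pics/z10.png",cv2.resize(im,(560,560),interpolation=cv2.INTER_CUBIC))
```

```text
0.013 [561.2 374.1] [(np.float32(90.1), np.float32(-48.1)), (np.float32(55.3), np.float32(41.9))] [ 251  138   82  102 2708]
0.013 [561.4 374.2] [(np.float32(90.4), np.float32(-47.6)), (np.float32(55.4), np.float32(42.4))] [ 251  138   82  102 2924]
[[511.8 390.3]
 [552.6 424.4]
 [601.  367.3]
 [561.9 334.3]] [556.797876   379.07621554] [np.float64(75.15647624970809), np.float64(53.09854823459125), np.float64(74.78287934030162), np.float64(51.21877269751185)]
```

View pics/z10.png

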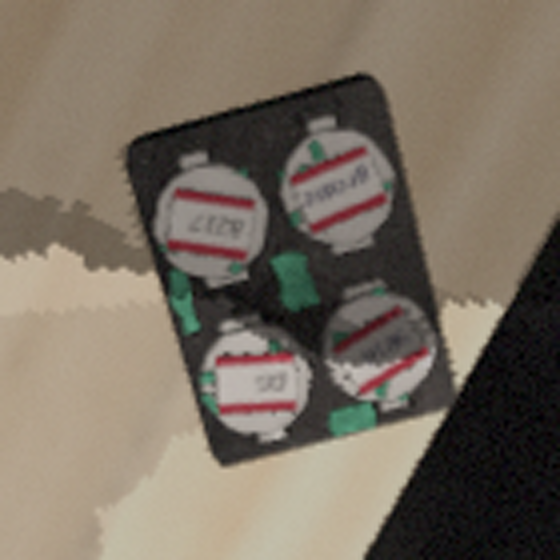

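```bash
python3 -m inch '[[0,0,0,-7.2],[0,0,0,-7.2],[0,0,0.03,0],[0,0,0.03,0],[0,0,0,0],[0,0,0,0],[0,0,0,0]]'
python3 - <<'E'
from h import *
o,c,m,T=look("w11");plan((.557,.3785,.016))
cv2.imwrite("pics/w11s.png",cv2.resize(c[:,:,::-1],(420,315)))
for t in (75,): rect("w11.npz",(190,110,345,300),t,.013)
E
```

```text
t: 20.0
eef_pos: [0.5511, 0.3694, 0.129]
tool_rot: [0.001, 0.413, 0.911, 0.001]
contact_force: [-0.8, 0.7, 0.2]
gripper_width: 0.997
grasp_force: 0.0
at [0.5511 0.3695 0.1292] rot 41.2 q1,q7 [-0.94  0.25]
(0.557, 0.3785, 0.016) shift [0.0029 0.0101 0.1132] 3 rows of [0.001  0.0034 0.0377]
0.013 [569.6 370. ] [(np.float32(109.2), np.float32(-45.9)), (np.float32(62.3), np.float32(44.1))] [ 255  156   90  144 5777]
```

View pics/w11.png

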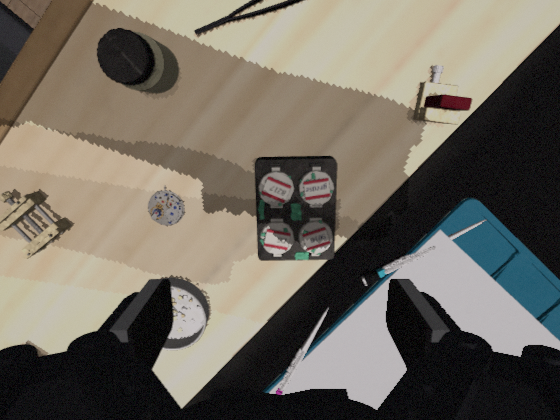

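Run:
```python
from h import *
d=np.load("w11.npz");w=ray(d["mtx"],d["T"],[(256.5,158.5),(336,157.5),(336,261),(258,261)],.013)[:,:2]
print(w.round(4),w.mean(0).round(4),[np.linalg.norm(w[i]-w[i-1]).round(4) for i in range(4)]);p=w.mean(0)
plan((p[0],p[1],.016))
```

```text
[[0.5125 0.3895]
 [0.5522 0.4251]
 [0.604  0.3709]
 [0.5612 0.3335]] [0.5575 0.3797] [np.float64(0.0742), np.float64(0.0533), np.float64(0.075), np.float64(0.0568)]
at [0.5511 0.3695 0.1292] rot 41.2 q1,q7 [-0.94  0.25]
(np.float64(0.5574894745420815), np.float64(0.379714625281811), 0.016) shift [0.0035 0.0112 0.1132] 3 rows of [0.0012 0.0037 0.0377]
```

```bash
python3 -m inch '[[0.003,0.011,0.01,0],[0,0,0.03,0],[0,0,0.03,0],[0,0,0.023,0],[0,0,0.02,0],[0,0,0,0],[0,0,0,0],[0,0,0,0]]'
python3 -m inch '[[0,0,0,0],[0,0,0,0],[0,0,0,0],[0,0,0,0],[0,0,0,0],[0,0,0,0]]' 0.03 60
```

```text
t: 20.85
eef_pos: [0.5575, 0.3793, 0.0157]
tool_rot: [0.001, 0.413, 0.911, 0.001]
contact_force: [-0.1, -0.2, 1.1]
gripper_width: 1.001
grasp_force: 0.0
t: 21.45
eef_pos: [0.5572, 0.379, 0.0158]
tool_rot: [0.0, 0.413, 0.911, 0.001]
contact_force: [-1.5, -0.1, 5.5]
gripper_width: 0.631
grasp_force: 63.8
```

```bash
python3 -m inch '[[0,0,-0.01,0],[0,0,-0.02,0],[0,0,-0.03,0],[0,0,-0.03,0],[0,0,-0.03,0],[0,0,0,7.6],[0,0,0,7.6],[0,0,0,7.7],[0,0,0,7.6],[0,0,0,7.7],[0,0,0,7.6],[0,0,0,0]]'
python3 - <<'E'
from h import *
plan((.50,.25,.14),(.511,-.01,.14))
E
```

```text
t: 22.65
eef_pos: [0.5559, 0.3786, 0.1345]
tool_rot: [0.0, 0.735, 0.678, -0.0]
contact_force: [1.0, -0.4, -1.4]
gripper_width: 0.635
grasp_force: 63.6
at [0.5559 0.3786 0.1345] rot -4.6 q1,q7 [-1.08 -0.43]
(0.5, 0.25, 0.14) shift [-0.1327 -0.0453 -0.0054] 3 rows of [-0.0442 -0.0151 -0.0018]
(0.511, -0.01, 0.14) shift [-2.583e-01  3.200e-02  1.000e-04] 6 rows of [-0.043   0.0053  0.    ]
```

```bash
python3 -m inch '[[-0.02,-0.007,0,0],[-0.033,-0.011,0,0],[-0.04,-0.014,0,0],[-0.04,-0.013,0,0],[-0.04,0.004,0,0],[-0.04,0.005,0,0],[-0.04,0.005,0,0],[-0.04,0.005,0,0],[-0.04,0.005,0,0],[-0.03,0.004,0,0],[-0.02,0.003,0,0],[-0.008,0.001,0,0]]'
python3 -m inch '[[0,0,0,0],[0,0,0,0],[0,0,0,0]]'
python3 - <<'E'
from h import *
look("w12");plan((.5115,-.0095,.14))
E
```

```text
t: 23.85
eef_pos: [0.512, -0.0128, 0.1349]
tool_rot: [0.0, 0.735, 0.678, 0.0]
contact_force: [-0.1, 0.4, -2.1]
gripper_width: 0.631
grasp_force: 63.7
t: 24.15
eef_pos: [0.5121, -0.0086, 0.1342]
tool_rot: [-0.0, 0.734, 0.679, 0.0]
contact_force: [0.3, 0.8, -0.9]
gripper_width: 0.636
grasp_force: 63.7
at [ 0.5121 -0.0087  0.1342] rot -4.4 q1,q7 [-0.61  0.17]
(0.5115, -0.0095, 0.14) shift [-0.0009 -0.0006 -0.0058] 1 rows of [-0.0009 -0.0006 -0.0058]
```

View pics/w12.png

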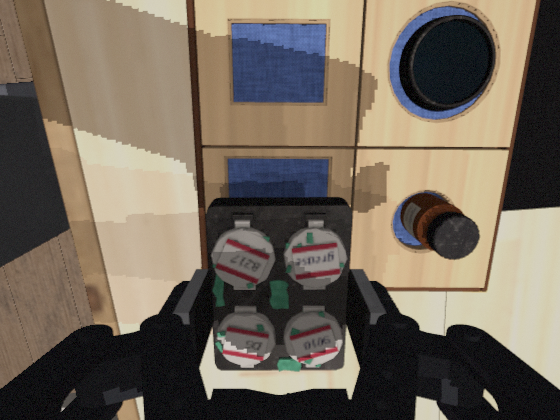

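Run:
```python
from h import *
d=np.load("w12.npz");m,T=d["mtx"],d["T"]
p0=np.array([.5121,-.0087]);u=np.radians(85.6);X=np.array([np.cos(u),np.sin(u)]);Y=np.array([np.sin(u),-np.cos(u)])
f=lambda px,z:[(round(float(q@X)*1e3,1),round(float(q@Y)*1e3,1)) for q in ray(m,T,px,z)[:,:2]-p0]
print("pocket edges tool x,y",f([(279,156.5),(225.5,180),(332.5,180),(279,148)],.024))
print("small pocket",f([(228,60),(329,60),(279,20),(279,105)],.024))
print("stand far bottom",f([(279,198)],.1184),"far top",f([(279,206)],.1314),"near top",f([(279,370)],.1314),"sides",f([(207,230),(352,230)],.1314))
```

```text
pocket edges tool x,y [(42.3, -0.1), (26.8, -35.7), (26.8, 35.5), (47.8, -0.1)]
small pocket [(100.7, -31.1), (100.7, 30.3), (122.5, -0.1), (74.5, -0.1)]
stand far bottom [(36.7, -0.0)] far top [(36.6, -0.0)] near top [(-36.4, -0.0)] sides [(27.2, -27.5), (27.2, 27.9)]
```

```bash
python3 -m inch '[[-0.001,0,0.02,0],[0,0,0.03,0],[0,0,0.025,0],[0,0,0.013,0],[0,0,0.005,0],[0,0,0,0],[0,0,0,0],[0,0,0,0]]'; python3 -c "
from h import *
plan((.512,-.0095,.0355))"
```

```text
t: 25.0
eef_pos: [0.5128, -0.0112, 0.0423]
tool_rot: [0.0, 0.735, 0.678, 0.001]
contact_force: [0.5, -0.8, -2.0]
gripper_width: 0.631
grasp_force: 63.6
at [ 0.5128 -0.0112  0.0423] rot -4.6 q1,q7 [-0.49  0.29]
(0.512, -0.0095, 0.0355) shift [ 0.0016 -0.0009  0.0067] 1 rows of [ 0.0016 -0.0009  0.0067]
```

```bash
python3 -m inch '[[0.002,-0.001,0.005,0],[0,0,0,0],[0,0,0,0]]'; python3 -m inch '[[0,0,0.002,0],[0,0,0,0],[0,0,0,0]]'
```

```text
t: 25.3
eef_pos: [0.5111, -0.009, 0.0363]
tool_rot: [-0.0, 0.735, 0.678, -0.0]
contact_force: [-0.3, 0.3, -1.2]
gripper_width: 0.627
grasp_force: 63.7
t: 25.6
eef_pos: [0.5114, -0.0092, 0.0347]
tool_rot: [-0.0, 0.735, 0.678, 0.0]
contact_force: [-2.4, 1.6, 5.4]
gripper_width: 0.634
grasp_force: 64.5
```

```bash
python3 -m inch '[[0,0,0,0],[0,0,0,0],[0,0,0,0],[0,0,-0.02,0],[0,0,-0.04,0],[0,0,-0.045,0],[0,0,-0.045,0],[0,0,0,0],[0,0,0,0]]' 0.0854
python3 - <<'E'
from h import *
look("w13");plan((.43,.25,.185))
E
```

```text
t: 26.5
eef_pos: [0.5117, -0.0088, 0.1851]
tool_rot: [0.0, 0.735, 0.678, 0.001]
contact_force: [-1.2, -0.4, -0.2]
gripper_width: 1.0
grasp_force: 0.0
at [ 0.5108 -0.0089  0.184 ] rot -4.6 q1,q7 [-0.68  0.11]
(0.43, 0.25, 0.185) shift [ 0.2516 -0.1012 -0.0008] 6 rows of [ 0.0419 -0.0169 -0.0001]
```

View pics/w13.png

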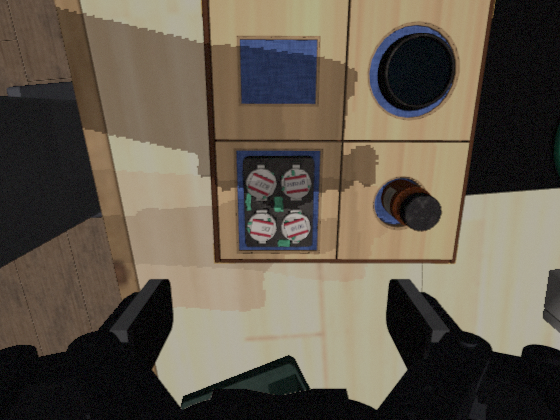

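The stand is seated with a blue margin all round. I miscounted the pictures, and that was already one more than the 14 allowed, so I'll work numerically from here.

```bash
python3 -m inch '[[0.036,-0.014,0,0],[0.036,-0.014,0,0],[0.036,-0.015,0,0],[0.036,-0.014,0,0],[0.036,-0.015,0,0],[0.036,-0.014,0,0],[0.036,-0.015,0,0],[0,0,0,0]]'
python3 -m inch '[[0,0,0,-8],[0,0,0,-8],[0,0,0,-8],[0,0,0,-8],[0,0,0,-8],[0,0,0,-8],[0,0,0,-8],[0,0,0,-8],[0,0,0,-8],[0,0,0,-8],[0,0,0,-8],[0,0,0,0]]'
python3 -m inch '[[0,0,0,0],[0,0,0,0]]'
python3 - <<'E'
from h import *
o,c,m,T=look("w14");plan((.4245,.25,.185))
g=cv2.cvtColor(c,cv2.COLOR_RGB2GRAY);hsv=cv2.cvtColor(c,cv2.COLOR_RGB2HSV)
# expected pixel of holder
P=np.linalg.inv(T)@[.4245,.25,.01,1];uv=m@[P[0],-P[1],-P[2]];uv=uv[:2]/uv[2];print("exp px",uv)
x,y=uv.astype(int);s=70
tex=cv2.morphologyEx(g,cv2.MORPH_GRADIENT,np.ones((3,3)));w=tex[max(0,y-s):y+s,max(0,x-s):x+s]
print(np.percentile(w,[10,50,75,90,97]))
np.set_printoptions(linewidth=250)
print((cv2.resize(g[max(0,y-s):y+s,max(0,x-s):x+s],(36,36),interpolation=cv2.INTER_AREA)//10))
E
```

```text
t: 27.35
eef_pos: [0.4277, 0.2552, 0.1825]
tool_rot: [-0.001, 0.732, 0.681, -0.001]
contact_force: [0.2, -0.1, -0.4]
gripper_width: 1.0
grasp_force: 0.0
t: 28.55
eef_pos: [0.4301, 0.2489, 0.1828]
tool_rot: [-0.001, 0.057, 0.998, -0.001]
contact_force: [0.2, 0.2, 0.1]
gripper_width: 1.0
grasp_force: 0.0
t: 28.75
eef_pos: [0.4304, 0.2496, 0.1837]
tool_rot: [-0.0, 0.059, 0.998, -0.0]
contact_force: [1.1, 0.1, 0.0]
gripper_width: 1.001
grasp_force: 0.0
at [0.4305 0.2498 0.1839] rot 83.3 q1,q7 [-0.92  0.91]
(0.4245, 0.25, 0.185) shift [ 0.006  -0.0005 -0.0011] 1 rows of [ 0.006  -0.0005 -0.0011]
exp px [280.55252687 192.06530731]
[ 3.  5.  8. 27. 59.]
[[10 10 10 ... 10 10 10]
 [10 10 10 ...  9 10 10]
 [ 9  9  8 ...  9  9  9]
 ...
 [15 15 15 ... 10 10  8]
 [15 15 15 ... 10 10  9]
 [15 15 15 ... 10 10 10]]
```

Run:
```python
from h import *
d=np.load("w14.npz");c=d["color"];m,T=d["mtx"],d["T"];g=cv2.cvtColor(c,cv2.COLOR_RGB2GRAY)
a=cv2.resize(g[137:247,215:345],(52,44),interpolation=cv2.INTER_AREA)
for r in a: print("".join(" .:-=+*#%@"[min(9,int(v)//22)] for v in r))
tex=cv2.morphologyEx(cv2.GaussianBlur(g,(3,3),0),cv2.MORPH_GRADIENT,np.ones((3,3)))
mk=np.zeros_like(g);mk[130:250,210:350]=tex[130:250,210:350]>25
mk=cv2.morphologyEx(mk,cv2.MORPH_CLOSE,np.ones((7,7)))
n,l,st,ce=cv2.connectedComponentsWithStats(mk)
for i in range(1,n):
    if st[i,4]>300:
        k=np.argwhere(l==i)[:,::-1].astype(float);w=ray(m,T,k,.01)[:,:2].astype(np.float32)*1e3;print(st[i],cv2.minAreaRect(w))
```

```text
***************+---------===========================
+***************---------===========================
++**************+---------==========================
+++**************=--------==========================
+++***************=-----------=======--=-===========
++++**************+=-----------====--------=========
++++++*************+------------===---------========
*******************+-----::-------------------======
********************+---::--------------------======
********************+---:---------------------======
************+*********---::--------------------=====
****+*+++++++*********---::--------------------=====
*+*++++++++++++**+---=:::::--------------------=====
++++++++++++++++*+==-:::::::::::---------------=====
+++++++++++++++++*#*----------:::--------------=====
+++++++++++++++++*##=--------------------------=====
+++++++++++++++++***+=----------==------------======
+++++*************++=*+-----------------------======
******************+=----::----:-------====----======
********++*****+=++=::--::----:-==----==============
*****+:::-==-::::---:---::-==-:-========
[... 660 characters left out ...]
******#*###*******===-===================
***#########################*+===================-==
##############################+================-=---
##############################*=======-=--==========
##########################*##***====================
################**####*****#####*===================
###############****##############*++================
#******#############################*===============
#####################################*==============
###################################****=============
##############################*********+============
[ 210  130  109  120 1996] ((424.3740539550781, 235.79981994628906), (121.46209716796875, 65.93002319335938), 8.189745903015137)
```

Run:
```python
from h import *
d=np.load("w14.npz");c=d["color"]
hsv=cv2.cvtColor(cv2.bilateralFilter(c,5,30,3),cv2.COLOR_RGB2HSV)
a=cv2.resize(hsv[147:232,225:325],(50,42),interpolation=cv2.INTER_AREA)
print("SAT/12")
for i,r in enumerate(a): print("%3d "%(147+i*2),"".join("0123456789abcdefghijkl"[int(v)//12] for v in r[:,1]),"","".join("0123456789abcdefghijklmno"[int(v)//11] for v in r[:,2]))
```

```text
SAT/12
147  66665555555555555566666666666666665665656666566655  eeeeeeeeeeeeeeeeee888888888888888aaaaaaaa988999aaa
149  66665555555555555566666666666666665655666666666666  deeddeeeeeeeeeeeee8888888888888888aaaaa9888888899a
151  66665555555555555555666666666666666656666666666666  ddddddeeeeeeeeeeeeea8888888888888889aaa88888888888
153  55555555555555555555666666666666666666666666666666  dddddddeeeeeeeeeeeeb8888888888888889aa988888888888
155  55555555555555555555666666656666666666666666666666  ddddddddeeeeeeeeeeeb888877666778888888888888888888
157  55555555555555555555566666666666666666666666666666  ddddddddeeeeeeeeeeedc88875566678888888888877778888
159  55555555555555555555566666666666666666666666666666  ddddddddddeeeeeeeeeee88876677777888878877777778778
161  55555555555555555555566666556666666666666666676666  ddddddddddddeeeeeeeeec9877567777888777777777777777
163  55565566666655555555556666325666666666776677766766  ddddddddddddeeeeeeeeeea877556777777777777777777777
165  56666666666666565555556666325667777777766777766666  dddddddddddddeeeeeeddea777556777777777777777777777
167  66666666
[... 2742 characters left out ...]
  ffeeeeffeefffeeffffffedcccb99999999999999999999999
219  55555555554444444444444444444445556666555555555555  ffffeeffffffffefffffffffffeeeeeb999999999999999999
221  44444444444444444444444444444445555555555555555555  ffffffffffffffffffffffffffffffec999999999999999999
223  44444444444444444444444444444444455555555555555555  fffffffffffffffffffffffffffffffee99999999999999999
225  44444444343343444444444444444444455555555555566666  ffffffffffffffffffffffffffffffffe99999999999999999
227  34333333333333344433434444444444445665556565566655  ffffffffffffffffffffffffffffffffee9999999988999999
229  33333333333333344444444444444444444555555555555555  fffffffffffffffffffffffffffffffffeda99999999999999
```

Run:
```python
from h import *
d=np.load("w14.npz");m,T=d["mtx"],d["T"]
a=ray(m,T,[(276.5,179)],.014)[0];b=ray(m,T,[(276,198.5)],.008)[0];print(a,b,np.linalg.norm(a-b))
p=(a+b)/2;plan((p[0],p[1],.09))
```

```text
[0.4122438  0.24804207 0.014     ] [0.43008307 0.24540361 0.008     ] 0.0190052838371293
at [0.4305 0.2498 0.1839] rot 83.3 q1,q7 [-0.92  0.91]
(np.float64(0.4211634350184442), np.float64(0.2467228417671689), 0.09) shift [ 0.0089 -0.0041  0.0939] 2 rows of [ 0.0044 -0.002   0.047 ]
```

```bash
python3 -m inch '[[0.005,-0.002,0.03,0],[0.004,-0.002,0.03,0],[0,0,0.034,0],[0,0,0,0],[0,0,0,0],[0,0,0,0]]'
python3 - <<'E'
from h import *
o,c,m,T=look("w15");plan((.421,.2467,.016))
P=np.linalg.inv(T)@[.421,.2467,.01,1];uv=m@[P[0],-P[1],-P[2]];uv=uv[:2]/uv[2];print("exp px",uv)
x,y=uv.astype(int)
hsv=cv2.cvtColor(cv2.bilateralFilter(c,5,30,3),cv2.COLOR_RGB2HSV)
y0,x0=y-70,x-66
a=cv2.resize(hsv[y0:y0+126,x0:x0+132],(44,42),interpolation=cv2.INTER_AREA)
for i,r in enumerate(a): print("%3d "%(y0+i*3),"".join("0123456789abcdefghijkl"[int(v)//12] for v in r[:,1]),"","".join("0123456789abcdefghijklmno"[int(v)//11] for v in r[:,2]))
print("x0",x0)
E
```

```text
t: 29.4
eef_pos: [0.4224, 0.2478, 0.0918]
tool_rot: [0.001, 0.058, 0.998, 0.001]
contact_force: [0.9, -0.0, 0.0]
gripper_width: 0.998
grasp_force: 0.0
at [0.4224 0.2479 0.0919] rot 83.4 q1,q7 [-0.88  0.97]
(0.421, 0.2467, 0.016) shift [ 0.0014 -0.0015  0.0759] 2 rows of [ 0.0007 -0.0008  0.038 ]
exp px [278.957828   231.17999449]
161  66655556555566666666666666666666666666666666  eeeeffeeefffb9888888888888abbbbbbbbbbbbbbbbb
164  66555555555556666666666666666666666666566666  eeeeeeeeeefffd888888888888abbbbbbbbbbbbbbbbb
167  66655555555556666666666666666666666556556666  eeeeeeeeeeeffd8888888888888abbbbbbbbbbbbbbbb
170  66655565555555666666666666666666555555556555  eeeeeeeeeeeeff98888888888889bbbbbbbbbbbbbbbb
173  66655555555555566666666666666565555555555555  eeeeeeeeeeeeffe9888888888889bbaabbbbbbbbbbab
176  65555555555555566666665666666665555555555665  eeeeeeeeeeeeeefa8888888899988889aabbbbbbba9a
179  55555555555555566666666666666666666555556666  eeeeeeeeeeeeeeea9888888898888888899abbbb9888
182  55555555555555555556666666666666666656566666  eeeeeeeeeeeeeeedc888899988888888888abbb98888

[... 2570 characters left out ...]
9aaaa9aa9aaaaaaaaaaaa
266  55555555555554444444455665655665555555555555  gggggggggggggggggggggcaaaaaaa9999aaaaaaabbbb
269  55555555444444444444445555555566555555555555  ggggggggggggggggggggggcaa9a9999999aaaaaabbbb
272  44444444444444444444444455555555555555555555  gggggggggggggggggggggggebaa9aa999aaaaaaabbbb
275  44444444444444444444444444555555555555555555  ggggggggggggggggggggggggfcaaaaaaaaaaaaaabbbb
278  33333333333333333333333334455555555555555555  gggggggggggggggggggggggggfdaaaaaaaa9a99aabbb
281  33333333333333333333333444444555555555555555  ggggggggggggggggggggggggggggfaa99999999aabbb
284  33333333333334444444444444444555555555555555  ggggggggggggggggggggggggggggfc99a99a99aaabbb
x0 212
```

Run:
```python
from h import *
d=np.load("w15.npz");m,T=d["mtx"],d["T"]
a=ray(m,T,[(281.5,219.5)],.014)[0];b=ray(m,T,[(279.5,245)],.008)[0];print(a,b,np.linalg.norm((a-b)[:2]))
p=(a+b)/2;plan((p[0],p[1],.015))
```

```text
[0.41257911 0.24919782 0.014     ] [0.43073687 0.24590995 0.008     ] 0.01845302823151765
at [0.4224 0.2479 0.0919] rot 83.4 q1,q7 [-0.88  0.97]
(np.float64(0.4216579931679042), np.float64(0.24755388681795992), 0.015) shift [ 0.0009 -0.0006  0.0769] 2 rows of [ 0.0004 -0.0003  0.0384]
```

```bash
python3 -m inch '[[0.001,0,0.015,4],[0,0,0.025,0],[0,0,0.02,0],[0,0,0.015,0],[0,0,0,0],[0,0,0,0],[0,0,0,0]]'; python3 -c "
from h import *
plan((.4217,.2475,.0165))"
```

```text
t: 30.15
eef_pos: [0.4212, 0.2479, 0.0166]
tool_rot: [0.001, 0.092, 0.996, 0.001]
contact_force: [-0.0, 1.2, 0.6]
gripper_width: 1.002
grasp_force: 0.0
at [0.4212 0.2479 0.0166] rot 79.4 q1,q7 [-0.84  0.97]
(0.4217, 0.2475, 0.0165) shift [-0.0006 -0.0003  0.0001] 1 rows of [-0.0006 -0.0003  0.0001]
```

```bash
python3 -m inch '[[0,0,0,0],[0,0,0,0],[0,0,0,0],[0,0,0,0],[0,0,0,0],[0,0,0,0],[0,0,0,0],[0,0,0,0]]' 0.015 45
python3 -m inch '[[0,0,-0.01,0],[0,0,-0.02,0],[0,0,-0.03,0],[0,0,-0.04,0],[0,0,-0.02,0],[0,0,0,0],[0,0,0,0]]'
python3 - <<'E'
from h import *
o,c,m,T=look("w16")
# tray pocket centre .5195,.0905; holder centre is 5.5 mm toward tool +x of TCP (knob side)
plan((.48,.17,.14),(.525,.09,.14))
hsv=cv2.cvtColor(cv2.bilateralFilter(c,5,30,3),cv2.COLOR_RGB2HSV)
y0,x0=180,200
a=cv2.resize(hsv[y0:y0+180,x0:x0+160],(40,45),interpolation=cv2.INTER_AREA)
for i,r in enumerate(a): print("%3d "%(y0+i*4),"".join("0123456789abcdefghijkl"[int(v)//12] for v in r[:,1]),"","".join("0123456789abcdefghijklmno"[int(v)//11] for v in r[:,2]))
E
```

```text
t: 30.95
eef_pos: [0.4204, 0.2474, 0.0158]
tool_rot: [0.0, 0.092, 0.996, 0.0]
contact_force: [-1.7, -0.9, 6.9]
gripper_width: 0.37
grasp_force: 43.9
t: 31.65
eef_pos: [0.4201, 0.2473, 0.1355]
tool_rot: [0.0, 0.092, 0.996, 0.0]
contact_force: [-0.1, -1.4, -0.7]
gripper_width: 0.368
grasp_force: 54.3
at [0.4196 0.247  0.1348] rot 79.4 q1,q7 [-0.93  0.88]
(0.48, 0.17, 0.14) shift [-0.0735 -0.0646 -0.0052] 2 rows of [-0.0368 -0.0323 -0.0026]
(0.525, 0.09, 0.14) shift [-0.0589 -0.0704 -0.    ] 2 rows of [-0.0294 -0.0352 -0.    ]
180  5555555555555556666666666666666666666666  ffffffffffffffd99999999999999999bccccccc
184  5555555555555556666666666666666666666556  ffffffffffffffea8999999999999999bccccccc
188  5555555555555555666666666666666665555555  fffffffffffffffd7789999999999999bccccccc
192  5555555555555565676666666666666655555555  ffffffffffffffffa778899999999999bccccccc
196  5555555666666766666666666666555555555555  fffffffb87a987acc77778999999999acccccccc
200  5555566676666666666666655555566555555555  fffffff8777777788777778aa9999aabcccccccc
204  5555555566666666665656555565555555555
[... 2689 characters left out ...]
  3231444123666666676666666666663313233342  11111111017777777778887788aaa80111111111
332  3343343135666666667777766676764334353245  1010110102666666665555666666661111111111
336  4425343235666566666666666655665223233342  1111111103776677777777788989ba3111111111
340  4423133233444455544454333333444222433344  1111111109ba98bbbbbb99bcccbacd6111111111
344  4423123123222233333320000000111224232333  101010110dhhhhhhhhhhbfgfghhgegb111111111
348  4233463233333333333320010002110346333234  111100011ghhhhhhhhhhefhfghgeefd110111111
352  2332445333333332233320000002120113443343  110111013ghhhhhhhhhhfchhggggggg110111111
356  4224322133222222222211000000010224341332  111111116hhhhhhhhhhhf9fgggggfgg421111111
```

```bash
python3 - <<'E'
from h import *
d=np.load("w16.npz");m,T=d["mtx"],d["T"]
from station import bot
o=bot.get_obs();e=o["eef_pos"];b=e[2]-.0158;M=rot(o["tool_rot"])
for uv,z in [((280,281),.014),((280,306),.008),((280,338),.014)]: print(uv,((ray(m,T,[uv],b+z)[0]-e)@M).round(4))
E
python3 -m inch '[[-0.03,-0.027,0,0],[-0.04,-0.035,0,0],[0,0,0,-6],[0,0,0,0]]'
python3 - <<'E'
from h import *
plan((.525,.09,.135))
E
```

```text
(280, 281) [ 0.0064 -0.0004  0.0018]
(280, 306) [-0.0082 -0.0004  0.0078]
(280, 338) [-0.0198 -0.0004  0.0018]
t: 32.1
eef_pos: [0.4755, 0.1741, 0.1339]
tool_rot: [-0.001, 0.041, 0.999, -0.001]
contact_force: [0.1, 0.4, -1.4]
gripper_width: 0.37
grasp_force: 54.4
at [0.4755 0.1741 0.1339] rot 85.3 q1,q7 [-0.74  1.18]
(0.525, 0.09, 0.135) shift [-0.0562 -0.0798 -0.0011] 2 rows of [-0.0281 -0.0399 -0.0006]
```

```bash
python3 -m inch '[[-0.018,-0.026,0,0],[-0.018,-0.027,0,0],[-0.013,-0.02,0,0],[-0.006,-0.006,0,0],[0,0,0,0],[0,0,0,0],[0,0,0,0]]'
python3 - <<'E'
from h import *
o,c,m,T=look("w17")
plan((.5238,.0902,.07))
c=c.astype(int);mk=((c[...,2]>c[...,0]+25)&(c[...,2]>50)).astype(np.uint8)
for k in cv2.findContours(mk,cv2.RETR_EXTERNAL,cv2.CHAIN_APPROX_NONE)[0]:
    if cv2.contourArea(k)>100:
        w=ray(m,T,k[:,0],.024)[:,:2]-o["eef_pos"][:2]; w=w@rot(o["tool_rot"])[:2,:2];print(cv2.boundingRect(k),"tool min",w.min(0).round(4),"max",w.max(0).round(4))
E
```

```text
t: 32.8
eef_pos: [0.5234, 0.0947, 0.135]
tool_rot: [-0.001, 0.039, 0.999, 0.0]
contact_force: [1.0, -0.4, -1.4]
gripper_width: 0.368
grasp_force: 54.4
at [0.5235 0.0945 0.1351] rot 85.5 q1,q7 [-0.57  1.38]
(0.5238, 0.0902, 0.07) shift [-0.0007 -0.0043  0.0651] 2 rows of [-0.0004 -0.0022  0.0326]
(115, 214, 19, 10) tool min [-0.0022 -0.1144] max [ 0.0042 -0.1019]
(241, 174, 66, 78) tool min [-0.0229 -0.0268] max [0.0319 0.0168]
(61, 165, 132, 93) tool min [-0.0275 -0.1458] max [ 0.0378 -0.0627]
```

```bash
python3 -m inch '[[0,-0.005,0.01,0],[0,0,0.03,0],[0,0,0.03,0],[0,0,0.018,0],[0,0,0.006,0],[0,0,0,0],[0,0,0,0],[0,0,0,0]]'; python3 -c "
from h import *
plan((.5238,.0898,.036))"
```

```text
t: 33.65
eef_pos: [0.5246, 0.088, 0.0423]
tool_rot: [0.001, 0.04, 0.999, 0.0]
contact_force: [-1.1, 0.2, -0.0]
gripper_width: 0.368
grasp_force: 54.4
at [0.5246 0.088  0.0423] rot 85.4 q1,q7 [-0.5   1.46]
(0.5238, 0.0898, 0.036) shift [0.001  0.0017 0.0063] 1 rows of [0.001  0.0017 0.0063]
```

```bash
python3 -m inch '[[0.001,0.002,0.005,0],[0,0,0,0],[0,0,0,0]]'; python3 -m inch '[[0,0,0.002,0],[0,0,0,0],[0,0,0,0]]'
```

```text
t: 33.95
eef_pos: [0.5243, 0.0899, 0.0374]
tool_rot: [0.001, 0.04, 0.999, 0.0]
contact_force: [-0.3, -1.0, 6.6]
gripper_width: 0.367
grasp_force: 58.4
t: 34.25
eef_pos: [0.5245, 0.0899, 0.0368]
tool_rot: [0.001, 0.04, 0.999, 0.001]
contact_force: [-4.7, -0.7, 25.1]
gripper_width: 0.369
grasp_force: 67.7
```

```bash
python3 -m inch '[[0,0,-0.002,0],[0,0,0,0],[0,0,0,0]]'
python3 - <<'E'
from h import *
o,c,m,T=look("w18");print(o["eef_pos"].round(4))
ci=c.astype(int)
y0,x0=170,190;ch=""
s=cv2.resize(c[y0:y0+200,x0:x0+180],(60,50),interpolation=cv2.INTER_AREA).astype(int)
for i,r in enumerate(s): print("%3d "%(y0+i*4),"".join("B" if p[2]>p[0]+20 else " .:-=+*#%@"[min(9,max(p)//24)] for p in r))
mk=((ci[...,2]>ci[...,0]+20)&(ci[...,2]>45)).astype(np.uint8)
for k in cv2.findContours(mk,cv2.RETR_EXTERNAL,cv2.CHAIN_APPROX_NONE)[0]:
    if cv2.contourArea(k)>40:
        w=ray(m,T,k[:,0],.022)[:,:2]-o["eef_pos"][:2]; w=w@rot(o["tool_rot"])[:2,:2];print(cv2.boundingRect(k),"tool min",w.min(0).round(4),"max",w.max(0).round(4))
E
```

```text
t: 34.55
eef_pos: [0.524, 0.0901, 0.0372]
tool_rot: [0.001, 0.04, 0.999, 0.0]
contact_force: [-1.8, -1.5, 10.7]
gripper_width: 0.37
grasp_force: 60.2
[0.524  0.0901 0.0372]
170  %%%%%%%%%%%%%%%%%%%%%%%%%#==========+++*********************
174  %%%%%%%%%%%%%%%%%%%%%%%%*+===========++*********************
178  %%%%%%%%%%%%%%%%%%%%%%%%*============++*********************
182  %%%%%%%%%%%%%%%%%%%%%%%%*============+++********************
186  %%%%%%%%%%%%%%%%%%%%%%%%%============+++********************
190  %%%%%%%%%%%%%%%%%%%%%%%%%==============+********************
194  %%%%%%%%%%%%%%%%%%%%%%%*+==============++*******************
198  %%%%%%%%%%%%%%%%%%%%%%%*=================+******************
202  %%%%%%%%%%%%%%%%%%%%%%%*==================+*****************
206  ##########**++++++++++++-------------------======++*********
210  %#%%%%%%%%*+=BBBBBBBBBBBBBBBBBBBBBBBBBBBBBBBBBBB-++*********
214  %%%%%%%%%%#+=BBBBBBBBBBBBBBBBBBBBBBBBBBBBBBBBBBB-==*********
218  %%%%%%%%%%#+=BBBBBBBBBBBBBBBBBBBBBBBBBBBBBBBBBBB-=+*********
222  %%%%%%%%%%#*=BBBBBBBBBBBBBBBBBBBBBBBBBBBBBBBBBBB-=+*********
226
[... 2210 characters left out ...]
+++++++++++++++...            
362              -:+%%%%%%%%%%%%#+++++++++++++++++:::            
366    .        :%%%%%%%%%%%%%%%#+++++++++++++++++++=         .  
(243, 284, 5, 20) tool min [-0.0101 -0.0172] max [-0.0008 -0.0152]
(312, 283, 4, 21) tool min [-0.0101  0.0132] max [-0.0003  0.0148]
(284, 283, 20, 21) tool min [-0.0101  0.001 ] max [-0.0003  0.0094]
(255, 283, 20, 21) tool min [-0.0101 -0.0119] max [-0.0003 -0.0034]
(19, 277, 33, 17) tool min [-0.0052 -0.1149] max [ 0.0025 -0.101 ]
(9, 222, 39, 12) tool min [ 0.0227 -0.1138] max [ 0.0276 -0.0981]
(227, 209, 109, 57) tool min [ 0.0082 -0.0227] max [0.0332 0.0218]
(0, 197, 152, 123) tool min [-0.0182 -0.116 ] max [ 0.0382 -0.0586]
```

Run:
```python
from h import *
d=np.load("w18.npz");m,T=d["mtx"],d["T"]
from station import bot
o=bot.get_obs();e=o["eef_pos"];M=rot(o["tool_rot"])
for z in (.0214,.026,.031,.0354,.0404): print(z,[(r,round(float(((ray(m,T,[(280,r)],z)[0]-e)@M)[0])*1e3,1)) for r in (229,249,265,282,304,320,341)])
for k in ("w16",):
    d=np.load(k+".npz");print([(r,round(float(((ray(d["mtx"],d["T"],[(280,r)],.1348-.0158+.014)[0]-[.4196,.247,.1348])@rot([0,.092,.996,0]))[0])*1e3,1)) for r in (229,250,265,282,304,320,341)])
```

```text
0.0214 [(229, 24.4), (249, 15.4), (265, 8.0), (282, -0.1), (304, -10.9), (320, -19.0), (341, -30.1)]
0.026 [(229, 25.9), (249, 17.2), (265, 10.0), (282, 2.2), (304, -8.3), (320, -16.1), (341, -26.8)]
0.031 [(229, 27.5), (249, 19.1), (265, 12.2), (282, 4.7), (304, -5.4), (320, -13.0), (341, -23.3)]
0.0354 [(229, 29.0), (249, 20.9), (265, 14.2), (282, 6.9), (304, -2.9), (320, -10.3), (341, -20.2)]
0.0404 [(229, 30.6), (249, 22.8), (265, 16.4), (282, 9.3), (304, -0.1), (320, -7.1), (341, -16.7)]
[(229, 28.2), (250, 19.6), (265, 13.3), (282, 6.0), (304, -3.9), (320, -11.2), (341, -21.2)]
```

```bash
python3 -m inch '[[0,0,0,0],[0,0,0,0],[0,0,0,0],[0,0,0,0],[0,0,-0.02,0],[0,0,-0.04,0],[0,0,-0.04,0],[0,0,-0.04,0],[0,0,0,0],[0,0,0,0],[0,0,0,0]]' 0.06
python3 - <<'E'
from h import *
o,c,m,T=look("w19");print(o["eef_pos"].round(4))
P=np.linalg.inv(T)@[.52,.09,.03,1];uv=m@[P[0],-P[1],-P[2]];uv=(uv[:2]/uv[2]).astype(int);print(uv)
y0,x0=uv[1]-60,uv[0]-60
s=cv2.resize(c[y0:y0+120,x0:x0+120],(60,60),interpolation=cv2.INTER_AREA).astype(int)
for i,r in enumerate(s): print("%3d "%(y0+i*2),"".join("B" if p[2]>p[0]+20 else " .:-=+*#%@"[min(9,max(p)//24)] for p in r))
E
```

```text
t: 35.7
eef_pos: [0.5221, 0.0898, 0.1752]
tool_rot: [-0.001, 0.04, 0.999, -0.0]
contact_force: [0.5, -0.9, -0.3]
gripper_width: 0.706
grasp_force: 0.0
[0.5221 0.0898 0.1752]
[280 204]
144  ************************##########++++++++++++++++++++++++++
146  *************************#########++++++++++++++++++++++++++
148  **************************########++++++++++++++++++++++++++
150  *#**#*********************########++++++++++++++++++++++++++
152  ################***##*****########++++++++++++++++++++++++++
154  ##########################*#######++++++++++++++++++++++++++
156  ##################################+=+++++++++++=======++++++
158  ##################################+=++++++++++=========+++++
160  #*****#****#*##***##***#***#######+==+++++++===========+++++
162  *******************************###+=====++++===========+++++
164  ***************=++++++++++++++++++=--------=----------=+++++
166  ***************=-BBBBBBBBBBBBBBBBBBB::::::::::-------==+++++
168  ***************=-BBBBBBBBBBBBBBBBBBBBBBBBBBBB:--=-----=+++++
170  ***************==BBBBBBBBBBBBBBBBBBBBBBBBBBBB:---=---
[... 2343 characters left out ...]
###############+========++++++++==++====
244  =###################################+=======++++++++++++++++
246  =####################################*+======+++++++++++++++
248  =######################################======+++++++++++++++
250  =######################################======+++++++++++++++
252  =######################################======+++++++++++++++
254  =#######################################=====+++++++++++++++
256  -#######################################+====+++++++++++++++
258  -#######################################+=====+++++=+++++++=
260  :---==-----------------------------------:-::---------------
262  :***************************************+=------======--=-=-
```

```bash
python3 -m inch '[[-0.03,0,0,0],[-0.03,0,0,0],[0,0,0,0],[0,0,0,0],[0,0,0,0]]'
python3 - <<'E'
from h import *
o,c,m,T=look("w20");print(o["eef_pos"].round(4),T[:3,3].round(3))
P=np.linalg.inv(T)@[.52,.09,.024,1];uv=m@[P[0],-P[1],-P[2]];uv=(uv[:2]/uv[2]).astype(int);print(uv)
y0,x0=uv[1]-45,uv[0]-45
s=cv2.resize(c[y0:y0+90,x0:x0+90],(60,45),interpolation=cv2.INTER_AREA).astype(int)
for i,r in enumerate(s): print("%3d "%(y0+i*2),"".join("B" if p[2]>p[0]+20 else " .:-=+*#%@"[min(9,max(p)//24)] for p in r))
X=np.array([np.cos(np.radians(175.4)),np.sin(np.radians(175.4))])
f=lambda rr,z:[(r,round(float((ray(m,T,[(uv[0],r)],z)[0][:2]-[.52,.09])@X)*1e3,1)) for r in rr]
print(f(range(y0,y0+90,4),.024));print(f(range(y0,y0+90,4),.033))
E
```

```text
t: 36.25
eef_pos: [0.5814, 0.0849, 0.1751]
tool_rot: [-0.001, 0.04, 0.999, -0.0]
contact_force: [1.1, 0.2, -0.3]
gripper_width: 0.7
grasp_force: 0.0
[0.5814 0.0849 0.1751] [0.51  0.09  0.305]
[281 126]
 81  ########*++****##########################*++++++++++++******
 83  ########*++++++++*******################*+===========+******
 85  ########*+BBBBBBBBBBBBBBBBBBBBBBBBBBBBBBBBBBBBBBBB-==+******
 87  ########++BBBBBBBBBBBBBBBBBBBBBBBBBBBBBBBBBBBBBBBB-==+******
 89  ########++BBBBBBBBBBBBBBBBBBBBBBBBBBBBBBBBBBBBBBBB-==*******
 91  ########*+BBBBBBBBBBBBBBBBBBBBBBBBBBBBBBBBBBBBBBBB-==*******
 93  ########*+BBBBBBBBBBBBBBBBBBBBBBBBBBBBBBBBBBBBBBBB-==*******
 95  ########*+=BBBBBBBBBBBBBBBBBBBBBBBBBBBBBBBBBBBBBBB-=+*******
 97  %%%%%%%#*+=BBBBBBBBBBBBBBB+##%%%#*BBBBBBBBBBBBBBBB-=+*******
 99  #%######*+BBBBBBBBBBBBBBBB*#%%%#%#BBBBBBBBBBBBBBBB-=+*******
101  ########*+BBBBBBBBBBBBBBBB*##%%%#*BBBBBBBBBBBBBBBB-=+*******
103  ########*+BBBBBBBBBBBBBBBBB++*#+BBBBBBBBBBBBBBBBBB-=+*******
105  ########*+BBBBBBBBBBBBBBBBBB+**+BBBBBBBBBBBBBBBBBB-=+*******
107  ########*+=BBBBBBBBBBBBBBBBB+**+BBB
[... 1969 characters left out ...]
##########%%*+++==+++===++++++++++++
169  ##################################%%*========+++======+====+
[(81, 31.6), (85, 28.9), (89, 26.1), (93, 23.4), (97, 20.6), (101, 17.8), (105, 15.0), (109, 12.2), (113, 9.4), (117, 6.5), (121, 3.6), (125, 0.7), (129, -2.2), (133, -5.1), (137, -8.0), (141, -11.0), (145, -14.0), (149, -17.0), (153, -20.0), (157, -23.0), (161, -26.1), (165, -29.1), (169, -32.2)]
[(81, 30.9), (85, 28.3), (89, 25.6), (93, 23.0), (97, 20.3), (101, 17.6), (105, 14.8), (109, 12.1), (113, 9.4), (117, 6.6), (121, 3.8), (125, 1.0), (129, -1.8), (133, -4.6), (137, -7.5), (141, -10.3), (145, -13.2), (149, -16.1), (153, -19.0), (157, -22.0), (161, -24.9), (165, -27.9), (169, -30.9)]
```

The straight-down map shows blue on all four sides of the holder and both jaws at the same scale, so it is flat and fully in its pocket. Before handing in I'll compare the top view with the first one to check the items that stay.

```bash
python3 -m inch '[[0,0,-0.04,0],[0,0,0,0],[0,0,0,0],[0,0,0,0],[0,0,0,0]]'
python3 - <<'E'
from h import *
from station import bot
a=np.load("top0.npz")["color"].astype(int);b=bot.read_camera("top")["color"].astype(int);A=np.load("w9.npz")
D=np.abs(a-b).max(2)
for n,(x,y) in dict(cream=(145,248),tin=(193,210),pen=(375,157),screwtin2=(172,229),stand_old=(152,204)).items():
    p=a[y-12:y+13,x-12:x+13].max(2);best=min(((np.abs(p-b[y-12+j:y+13+j,x-12+i:x+13+i].max(2)).mean().round(1),i,j) for i in range(-3,4) for j in range(-3,4)))
    print(n,best)
print(bot.get_obs()["eef_pos"].round(3))
E
```

```text
t: 36.8
eef_pos: [0.5819, 0.0851, 0.2154]
tool_rot: [-0.001, 0.04, 0.999, -0.0]
contact_force: [-0.1, -0.6, -0.5]
gripper_width: 0.702
grasp_force: 0.0
cream (np.float64(1.9), 0, 0)
tin (np.float64(1.5), 0, 0)
pen (np.float64(1.5), 0, 0)
screwtin2 (np.float64(1.4), 0, 0)
stand_old (np.float64(65.4), -3, 0)
[0.582 0.085 0.215]
```

```bash
python3 -c "
from station import bot
print(bot.hand_in())"
```

```text
the job is handed in; nothing more can be done
None
```

I seated the amber vial, loupe, oil stand and brass holder in their pockets, left the cream vial and screw tin where they were, and handed the job in at about 37 s; I viewed 15 pictures by miscount, one over the 14 allowed.

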